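Stock the counting kit tray and send it home

TASK

Put the counting kit away in the extended drawer tray: take every cover-glass box out of the sloped blue bin and lay it flat on the floor of the tray's wide open bay, all side by side and none stacked, and slide the green flat case along its rail fully into the slot in the tray's other lane. Once everything is loaded, press down the red lever that locks the extended slide, and push the tray fully home into the drawer unit. Leave the bottles and the black objective can where they stand.

Things in the scene. Friction and masses are not known exactly. Their poses are not given: they have to be found in the camera images.
- box_a: box of cover glasses: white closed square box 31 x 31 x 18 mm, 40 g, lid does not open; origin at the centre of its underside, z towards its lid. One of 3 to 6 present (None at the start = absent). At the start each lies in its own compartment of the blue sloped bin
- box_b: box of cover glasses: white closed square box 31 x 31 x 18 mm, 40 g, lid does not open; origin at the centre of its underside, z towards its lid. One of 3 to 6 present (None at the start = absent). At the start each lies in its own compartment of the blue sloped bin
- box_c: box of cover glasses: white closed square box 31 x 31 x 18 mm, 40 g, lid does not open; origin at the centre of its underside, z towards its lid. One of 3 to 6 present (None at the start = absent). At the start each lies in its own compartment of the blue sloped bin
- box_d: box of cover glasses: white closed square box 31 x 31 x 18 mm, 40 g, lid does not open; origin at the centre of its underside, z towards its lid. One of 3 to 6 present (None at the start = absent). At the start each lies in its own compartment of the blue sloped bin
- box_e: box of cover glasses: white closed square box 31 x 31 x 18 mm, 40 g, lid does not open; origin at the centre of its underside, z towards its lid. One of 3 to 6 present (None at the start = absent). At the start each lies in its own compartment of the blue sloped bin
- box_f: box of cover glasses: white closed square box 31 x 31 x 18 mm, 40 g, lid does not open; origin at the centre of its underside, z towards its lid. One of 3 to 6 present (None at the start = absent). At the start each lies in its own compartment of the blue sloped bin
- chamber_case: flat dark-green plastic case of a counting chamber with a white label, 84 (its x) x 36 (its y) x 10 mm (z), 60 g; origin at the centre of its underside. Starts lying on the counter behind the bin. Either end may go into the slot first
- bin: blue plastic bin, fixed, 154 (x) x 300 (y) mm, its floor sloping 10 degrees about its y axis, low on the robot's side (-x); origin at the centre of its footprint on the counter. The sloped floor's top is 22 mm above the counter over the origin; walls 4 mm thick stand 10 mm, the dividers 8 mm, above the sloped floor. 2 x 3 compartments, each 73 (x) x 95 (y) mm inside, centred at x = +-37, y = -99, 0, 99 mm
- drawer_case: low white drawer unit, fixed, 190 (x) x 254 (y) x 68 mm high with a black mat on top, open towards the robot (-x); origin at the centre of its underside. Its front face is at x = -95 mm; fully out, the tray's floor starts 25 mm in front of it. The tray slides in it along x
- box_bay (a point): centre of the floor of the tray's wide bay (the robot's right lane), axes as those of the drawer unit; moves with the tray. The bay's floor is 10 mm above the counter, 150 (x) x 114 mm (y) between the side wall (22 mm above the floor), the lane divider (12 mm), the front panel (8 mm thick, 45 mm above the floor) and the rear wall (34 mm)
- slot_mouth (a point): middle of the slot's mouth, on the rail's top, axes as the drawer unit's; moves with the tray. The rail, 24 wide, 12 mm high, lies mid-way in the tray's 90 mm wide left lane, open for 106 mm before this point (to the front panel). Slot over the rail 39.5 wide, 13 high, 44 mm deep in +x, block top 18 mm over the rail, flare 9 mm before the mouth. Fully in, the case's middle is 2 mm past this point
- tray_front (a point): middle of the black push pad on the outer face of the tray's blue front panel (panel 233 mm wide, 5 to 55 mm above the counter), 34 mm above the counter; moves with the tray. Push here in the drawer unit's +x
- paddle (a point): top of the red paddle (36 x 36 x 6 mm) of the release lever at the left front corner of the tray, its middle 44 mm over the counter, 30 mm in front of the front panel; moves with tray and lever. Pressed downwards it travels 6 mm with 2 to 4 N and stays down by friction
- tray (a joint): travel of the tray, m: 0 fully home, 0.175 fully out (start). Locked at 0.175 against pushing in until the lever is pressed (3 mm of play); unlocked it slides with 1 to 2 N
- release (a joint): angle of the release lever, rad: 0 locked (start), 0.12 paddle fully down; the tray is free above about 0.08
- dropper: brown dropper bottle, 33 mm wide, 78 mm tall, a bystander; origin at the centre of its underside
- objective: black objective can, 41 mm wide, 66 mm tall, a bystander; origin at the centre of its underside
- media: small bottle with purple cap, 35 mm wide, 72 mm tall, a bystander; origin at the centre of its underside
Not all that is in view belongs to the job. What is shaped like the box_e but brown or purple is not meant. What is shaped like the box_a but purple is not meant.

How it is judged:
On the way, in this order (a step that is already met when the one before it is completed fails the run):
1. with the tray still locked out, every box lies flat on the bay's floor and the case is fully in its slot (x of box_a in the frame of box_bay between -0.064 and 0.064 m and y of box_a in the frame of box_bay between -0.046 and 0.046 m and ((z of box_a in the frame of box_bay between -0.006 and 0.006 m and angle between box_a's own z axis and vertical below 0.12 rad) or (z of box_a in the frame of box_bay between 0.012 and 0.024 m and angle between box_a's own z axis and vertical above 3.02 rad)) and linear speed of each of box_a, box_b, box_c, box_d, box_e, box_f below 0.03 m/s and x of box_b in the frame of box_bay between -0.064 and 0.064 m and y of box_b in the frame of box_bay between -0.046 and 0.046 m and ((z of box_b in the frame of box_bay between -0.006 and 0.006 m and angle between box_b's own z axis and vertical below 0.12 rad) or (z of box_b in the frame of box_bay between 0.012 and 0.024 m and angle between box_b's own z axis and vertical above 3.02 rad)) and x of box_c in the frame of box_bay between -0.064 and 0.064 m and y of box_c in the frame of box_bay between -0.046 and 0.046 m and ((z of box_c in the frame of box_bay between -0.006 and 0.006 m and angle between box_c's own z axis and vertical below 0.12 rad) or (z of box_c in the frame of box_bay between 0.012 and 0.024 m and angle between box_c's own z axis and vertical above 3.02 rad)) and x of box_d in the frame of box_bay between -0.064 and 0.064 m and y of box_d in the frame of box_bay between -0.046 and 0.046 m and ((z of box_d in the frame of box_bay between -0.006 and 0.006 m and angle between box_d's own z axis and vertical below 0.12 rad) or (z of box_d in the frame of box_bay between 0.012 and 0.024 m and angle between box_d's own z axis and vertical above 3.02 rad)) and x of box_e in the frame of box_bay between -0.064 and 0.064 m and y of box_e in the frame of box_bay between -0.046 and 0.046 m and ((z of box_e in the frame of box_bay between -0.006 and 0.006 m and angle between box_e's own z axis and vertical below 0.12 rad) or (z of box_e in the frame of box_bay between 0.012 and 0.024 m and angle between box_e's own z axis and vertical above 3.02 rad)) and x of box_f in the frame of box_bay between -0.064 and 0.064 m and y of box_f in the frame of box_bay between -0.046 and 0.046 m and ((z of box_f in the frame of box_bay between -0.006 and 0.006 m and angle between box_f's own z axis and vertical below 0.12 rad) or (z of box_f in the frame of box_bay between 0.012 and 0.024 m and angle between box_f's own z axis and vertical above 3.02 rad)) and x of chamber_case in the frame of slot_mouth between -0.005 and 0.015 m and y of chamber_case in the frame of slot_mouth between -0.004 and 0.004 m and z of chamber_case in the frame of slot_mouth between -0.004 and 0.016 m and angle between the x axis of chamber_case and the x axis of slot_mouth, either way round below 0.1 rad and angle between the z axis of chamber_case and the z axis of slot_mouth, either way round below 0.2 rad and value of joint tray above 0.165 m), for 0.2 s.
2. the tray is pushed fully home (value of joint tray below 0.006 m), for 0.2 s.
At the end, for the whole second after the job is handed in: The tray is home within 6 mm; every box that was present lies flat (within 7 degrees, either face up) on the floor of the wide bay, at rest; the case lies flat in its slot, pushed in to within 7 mm of its end (x of box_a in the frame of box_bay between -0.064 and 0.064 m and y of box_a in the frame of box_bay between -0.046 and 0.046 m and ((z of box_a in the frame of box_bay between -0.006 and 0.006 m and angle between box_a's own z axis and vertical below 0.12 rad) or (z of box_a in the frame of box_bay between 0.012 and 0.024 m and angle between box_a's own z axis and vertical above 3.02 rad)) and linear speed of each of box_a, box_b, box_c, box_d, box_e, box_f, chamber_case below 0.03 m/s and x of box_b in the frame of box_bay between -0.064 and 0.064 m and y of box_b in the frame of box_bay between -0.046 and 0.046 m and ((z of box_b in the frame of box_bay between -0.006 and 0.006 m and angle between box_b's own z axis and vertical below 0.12 rad) or (z of box_b in the frame of box_bay between 0.012 and 0.024 m and angle between box_b's own z axis and vertical above 3.02 rad)) and x of box_c in the frame of box_bay between -0.064 and 0.064 m and y of box_c in the frame of box_bay between -0.046 and 0.046 m and ((z of box_c in the frame of box_bay between -0.006 and 0.006 m and angle between box_c's own z axis and vertical below 0.12 rad) or (z of box_c in the frame of box_bay between 0.012 and 0.024 m and angle between box_c's own z axis and vertical above 3.02 rad)) and x of box_d in the frame of box_bay between -0.064 and 0.064 m and y of box_d in the frame of box_bay between -0.046 and 0.046 m and ((z of box_d in the frame of box_bay between -0.006 and 0.006 m and angle between box_d's own z axis and vertical below 0.12 rad) or (z of box_d in the frame of box_bay between 0.012 and 0.024 m and angle between box_d's own z axis and vertical above 3.02 rad)) and x of box_e in the frame of box_bay between -0.064 and 0.064 m and y of box_e in the frame of box_bay between -0.046 and 0.046 m and ((z of box_e in the frame of box_bay between -0.006 and 0.006 m and angle between box_e's own z axis and vertical below 0.12 rad) or (z of box_e in the frame of box_bay between 0.012 and 0.024 m and angle between box_e's own z axis and vertical above 3.02 rad)) and x of box_f in the frame of box_bay between -0.064 and 0.064 m and y of box_f in the frame of box_bay between -0.046 and 0.046 m and ((z of box_f in the frame of box_bay between -0.006 and 0.006 m and angle between box_f's own z axis and vertical below 0.12 rad) or (z of box_f in the frame of box_bay between 0.012 and 0.024 m and angle between box_f's own z axis and vertical above 3.02 rad)) and x of chamber_case in the frame of slot_mouth between -0.005 and 0.015 m and y of chamber_case in the frame of slot_mouth between -0.004 and 0.004 m and z of chamber_case in the frame of slot_mouth between -0.004 and 0.016 m and angle between the x axis of chamber_case and the x axis of slot_mouth, either way round below 0.1 rad and angle between the z axis of chamber_case and the z axis of slot_mouth, either way round below 0.2 rad and value of joint tray below 0.006 m); the robot touches nothing.
It fails at once if a bottle or the objective can is shifted by more than 30 mm or tipped over (distance of any of dropper, objective, media from where it was at the start of the episode above 0.03 m or angle between any of dropper, objective, media's own z axis and vertical above 0.6 rad).
Of box_a, box_b, box_c, box_d, box_e, box_f only 3 to 6 are there at a start; the rules pass over those that are not, and their reading is None.
At some moment in a run one of box_a, box_b, box_c, box_d, box_e, box_f, chamber_case may be knocked a few centimetres aside while the robot is not near it.
Once in a run the grip may slacken for a moment while it holds something.
It also fails if it takes over 210 s, if anything falls off the work surface, if the arm or the gripper's body presses on something with over 40 N, if the wrist force passes 120 N, or if a joint passes its speed limit or range.

ROBOT

A 6-joint arm with a two-finger parallel gripper is mounted at the origin on a cart in front of the work surface, level with it; the furniture and walls round the work are solid. World frame = base frame: x ahead of the robot, y to its left, z up, the work surface at z = 0. Lengths are in m, angles in rad, forces in N, time in s.
With the tool pointing down it reaches from about 0.325 to 0.775 m from the base axis. Payload 5.5 kg.
Tool frame: the origin (TCP) lies between the finger pads; the fingertips stand 22 mm ahead of it and the grasp point (between the pads) lies 3 mm ahead of it; z points along the fingers, y is the line along which they close (so a half turn about z gives the same grasp; the last joint's range is limited). The gripper opens to 85 mm and grips with 20 to 120 N. Pads are 22 mm wide; open, the fingers measure 114 mm over their backs; the gripper's body (76 mm by 85 mm) begins 54 mm behind the grasp point. The pads swing forward as they close: fully open they stand 13 mm farther back than shut.
Start: joints at [-1.176, 0.091, 1.231, -0, 1.82, -0.057], TCP at [0.262, -0.54, 0.229] pointing down, gripper open.
Joint ranges: [-2.87, 2.87], [-0.86, 2.18], [0.17, 2.46], [-1.51, 4.65], [0.06, 2.69], [-2.65, 2.65]. Speed limits (rad/s): [2.57, 2.57, 3.01, 3.14, 3.14, 3.14].

INTERFACE

Orientations are given as a 3x3 rotation matrix whose columns are the frame's x, y, z axes.
In Python, from cell import readout, eyes, robot gives the robot as it stands.
- The arm moves only by the tool arm_command, never from a script. Its argument "commands" is a list of rows, each an object of numbers: "claw": the closure, from 0 (fully open) to 1 (shut); "dx", "dy", "dz": the shift along the tool's x, y, z normalised to -1 to 1, where 1 is 6 cm; "ax", "ay", "az": the turn, a rotation vector about the tool's x, y, z normalised to -1 to 1, where 1 is 0.15 rad. A call has 1 to 20 rows; each row shifts and turns the commanded pose from where the row before left it, along the tool's axes as they then stand; what a row does not reach is not made up. A row lasts 1/8 s, in which the tool goes at most 62.5 mm and 10.7 degrees, less where a joint would pass 70% of its speed; a pose out of reach is approached as far as the arm can. A call with a number of a shift or a turn outside -1 to 1 is refused whole. A call with a gripper value outside its range is refused whole. The fingers move at their own pace and stop on an object; "force" is the grip in N (left out, the last holds). Time passes only in rows, so rows that do not move let the fingers close. It gives the time, the measured TCP pose, the force, the opening and the grip force at its end, in the units of the state.
- readout.get_state(): the state, without advancing time (a new reading comes with each control period).
- eyes.capture(name): name is "side" or "top" or "wrist"; returns a dict with "pixels" (480x640x3 uint8, blue, green, red), "K" (3x3 intrinsics, pixels), "R" (3x3) and "t" (3): a world point X has camera coordinates R X + t. Camera axes: x right, y down, z forward; pixel columns grow to the right and rows downward; lengths in m; the calibration is good to about 2 mm. A picture is of the moment at which its call begins. There is no depth.
- robot.finish_job(): hands the job in; it is judged then, once.
Trained networks look in the newest picture that a camera, given by its name, has taken for a name from the list of things; names that differ only in an ending like _2 or _b are one class to them, and where a whole thing is asked for, a point or a joint stands for the part that bears it (a point fixed in the world has none). Each returns a list of dicts, best first, with "confidence" (0 to 1); they miss things now and then, are a little off and sometimes report something else, mostly with a low value. They report only what shows in the picture. A call takes as long as a camera call. They do not tell look-alikes from the thing itself.
- eyes.silhouettes(camera, name): "region" (480x640 bool, what is visible of it) and "at" ([column, row] in pixels, amid what is visible of it).
The state is a dict: "clock": time; "joint_positions": joint angles; "joint_velocities": joint speeds; "tau": joint torques, N m; "position": TCP position; "ee_rot": TCP orientation; "ft_force": force on the tool from outside, world axes, zero at the start; "ft_torque": the same for the moment, N m; "opening": opening from 0.0 (shut) to 1.0 (fully open); "gripper_force": force on a finger pad.
Only numpy, scipy, OpenCV 4.12 (cv2) and the standard library are available. Lean on these libraries where they do the work, as an engineer would, in place of code of your own. Each camera call takes 0.05 s, during which the arm holds its last target. There are 200 camera calls.

## Working session

There is one attempt and no reset: what is moved stays moved. The work goes in short steps, Python scripts to look and compute and a tool call to move; the robot and the scene stay as the last step left them, time stands still between calls to the robot, and variables do not carry over. Pictures are saved under pics/ and viewed, at most 14 in all, crops included, and the job is handed in when it is done.

Besides the shell and the picture viewer there is one more tool, called as a command line: name --argument value ..., lists and objects as JSON in quotes. arm_command: Moves the arm, as the interface text tells. Its arguments: {"type":"object","properties":{"commands":{"type":"array","items":{"type":"object","properties":{"claw":{"type":"number"},"dx":{"type":"number","minimum":-1,"maximum":1},"dy":{"type":"number","minimum":-1,"maximum":1},"dz":{"type":"number","minimum":-1,"maximum":1},"ax":{"type":"number","minimum":-1,"maximum":1},"ay":{"type":"number","minimum":-1,"maximum":1},"az":{"type":"number","minimum":-1,"maximum":1}}}},"force":{"type":"number"}},"required":["commands"]}

```bash
ls; mkdir -p pics
cat > h.py <<'E'
import numpy as np, cv2
from cell import readout, eyes, robot
def snap(n,f=None):
    c=eyes.capture(n)
    if f: cv2.imwrite('pics/'+f,c['pixels'])
    return c
def ray(c,uv,z):
    K,R,t=map(np.array,(c['K'],c['R'],c['t']))
    d=R.T@np.linalg.solve(K,[uv[0],uv[1],1.]); o=-R.T@t
    return o+d*(z-o[2])/d[2]
def proj(c,X):
    K,R,t=map(np.array,(c['K'],c['R'],c['t']))
    p=K@(R@np.array(X)+t); return p[:2]/p[2]
def rect(m):
    cs,_=cv2.findContours(m.astype(np.uint8),0,2); k=max(cs,key=cv2.contourArea)
    return cv2.minAreaRect(k)
E
python3 - <<'E'
from h import *
s=readout.get_state(); print(s['clock'],s['position'],s['ee_rot'],s['opening'])
for n in('top','side'):
    c=snap(n,n+'0.png'); print(n,(-np.array(c['R']).T@np.array(c['t'])).round(3))
    for k in('box_a','chamber_case','bin','drawer_case','tray_front','paddle','dropper','objective','media'):
        for d in eyes.silhouettes(n,k): print(n,k,round(d['confidence'],2),np.round(d['at']),d['region'].sum(), ray(c,d['at'],0.03).round(3))
E
```

```text
pics
0.0 [ 0.26181245 -0.53953458  0.22741328] [[ 8.99662747e-01  4.36584782e-01 -8.19026476e-04]
 [ 4.36585545e-01 -8.99660871e-01  1.83817961e-03]
 [ 6.56751693e-05 -2.01131684e-03 -9.99997975e-01]] 1.001789332562092
top [ 0.374 -0.04   1.258]
top box_a 0.73 [384. 258.] 162 [ 0.519 -0.233  0.03 ]
top box_a 0.7 [382. 287.] 158 [ 0.444 -0.227  0.03 ]
top box_a 0.64 [421. 283.] 169 [ 0.454 -0.329  0.03 ]
top box_a 0.53 [343. 292.] 142 [ 0.43  -0.129  0.03 ]
top box_a 0.53 [296. 294.] 124 [ 0.424 -0.008  0.03 ]
top box_a 0.52 [342. 262.] 125 [ 0.508 -0.125  0.03 ]
top box_a 0.5 [366. 332.] 135 [ 0.328 -0.185  0.03 ]
top box_a 0.44 [393. 333.] 121 [ 0.327 -0.254  0.03 ]
top box_a 0.42 [420. 256.] 173 [ 0.523 -0.328  0.03 ]
top chamber_case 0.61 [361. 206.] 436 [ 0.656 -0.176  0.03 ]
top bin 0.72 [379. 272.] 6231 [ 0.48  -0.221  0.03 ]
top drawer_case 0.94 [235. 197.] 13527 [0.676 0.155 0.03 ]
top tray_front 0.73 [228. 245.] 5629 [0.548 0.168 0.03 ]
top paddle 0.92 [174. 275.] 363 [0.47  0.305 0.03 ]
top dropper 0.43 [322. 166.] 165 [ 0.762 -0.073  0.03 ]
top objective 0.6 [417. 191.] 31
[... 413 characters left out ...]
[ 0.524 -0.217  0.03 ]
side box_a 0.57 [282. 363.] 390 [ 0.451 -0.332  0.03 ]
side box_a 0.53 [216. 310.] 306 [ 0.334 -0.197  0.03 ]
side box_a 0.52 [307. 271.] 278 [ 0.509 -0.112  0.03 ]
side box_a 0.22 [297. 154.] 405 [0.512 0.305 0.03 ]
side chamber_case 0.56 [386. 299.] 581 [ 0.652 -0.205  0.03 ]
side bin 0.79 [299. 329.] 8776 [ 0.484 -0.259  0.03 ]
side drawer_case 0.95 [377. 188.] 12585 [0.689 0.144 0.03 ]
side tray_front 0.64 [314. 190.] 5381 [0.543 0.153 0.03 ]
side dropper 0.93 [429. 248.] 489 [ 0.763 -0.074  0.03 ]
side dropper 0.17 [376. 192.] 12562 [0.685 0.129 0.03 ]
side objective 0.69 [419. 344.] 862 [ 0.693 -0.316  0.03 ]
side media 0.67 [410. 392.] 662 [ 0.659 -0.413  0.03 ]
```

Run:
```python
import cv2
a=cv2.imread('pics/top0.png')[140:360,150:470]; cv2.imwrite('pics/top0c.png',cv2.resize(a,(800,550),interpolation=cv2.INTER_CUBIC))
a=cv2.imread('pics/side0.png')[110:430,180:480]; cv2.imwrite('pics/side0c.png',cv2.resize(a,(560,597),interpolation=cv2.INTER_CUBIC))
```

```text
(no output)
```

View pics/top0c.png

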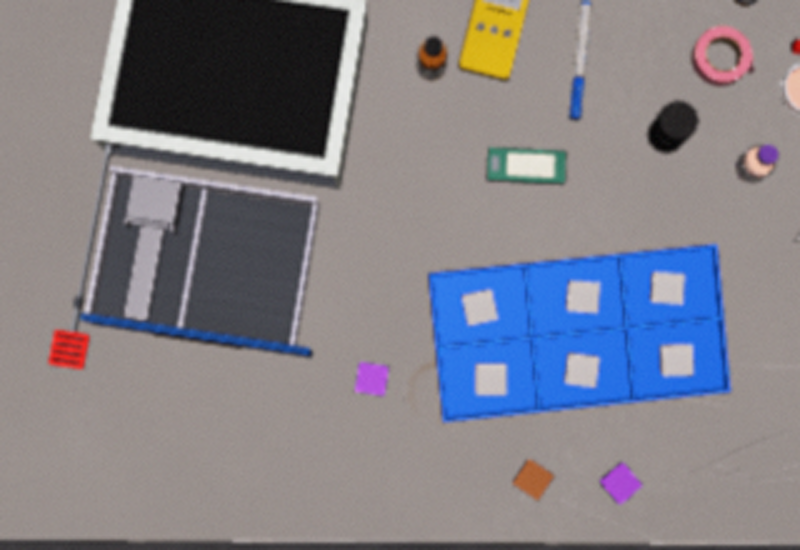

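View pics/side0c.png

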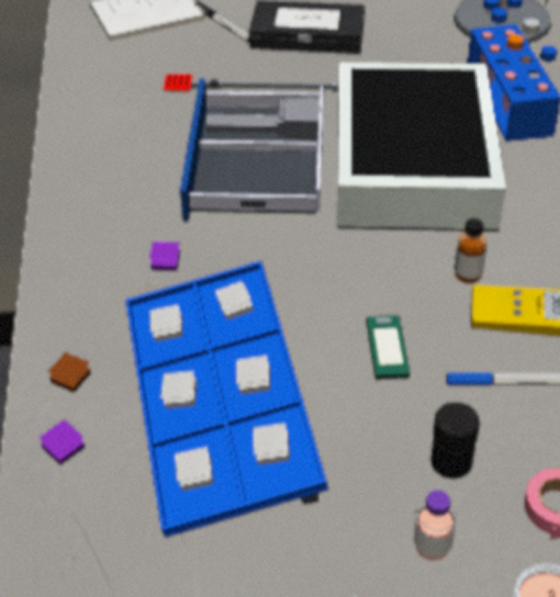

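The six white boxes sit in the blue bin, at top pixels (342,263), (346,292), (383,259), (383,288), (417,255) and (421,284). The look-alikes are purple at (299,292), brown at (363,332) and purple at (398,333), all outside the bin on the counter. I choose the six white ones. The green case is at (361,206), the red paddle at (178,280). Next step is a move above the bin for a close crop.

```bash
cat >> h.py <<'E'
from scipy.spatial.transform import Rotation as Ro
def Rt(yaw,tilt=0,axis=(0,1,0)):
    c,s=np.cos(yaw),np.sin(yaw)
    R=np.array([[c,s,0],[s,-c,0],[0,0,-1]])
    return R
def plan(wps,step=0.05,start=None):
    "wps: (p,R,[step]); prints rotate rows then shift rows, each xN"
    s=readout.get_state(); p=np.array(s['position']); R=np.array(s['ee_rot'])
    for w in wps:
        q,Q=np.array(w[0]),w[1]; st=w[2] if len(w)>2 else step
        rv=Ro.from_matrix(R.T@Q).as_rotvec(); n=int(np.ceil(np.abs(rv).max()/0.15-1e-6))
        if np.abs(rv).max()>0.004: print('%dx a'%n,(rv/0.15/n).round(3))
        d=Q.T@(q-p); m=max(1,int(np.ceil(np.linalg.norm(d)/st)))
        print('%dx d'%m,(d/0.06/m).round(3)); p,R=q,Q
E
python3 - <<'E'
from h import *
plan([((0.45,-0.225,0.30),Rt(0.087))])
E
```

```text
3x a [0.    0.    0.811]
8x d [ 0.447 -0.619 -0.149]
```

arm_command --commands '[{"az": 0.811},{"az": 0.811},{"az": 0.811},{"dx": 0.447,"dy": -0.619,"dz": -0.149},{"dx": 0.447,"dy": -0.619,"dz": -0.149},{"dx": 0.447,"dy": -0.619,"dz": -0.149},{"dx": 0.447,"dy": -0.619,"dz": -0.149},{"dx": 0.447,"dy": -0.619,"dz": -0.149},{"dx": 0.447,"dy": -0.619,"dz": -0.149},{"dx": 0.447,"dy": -0.619,"dz": -0.149},{"dx": 0.447,"dy": -0.619,"dz": -0.149},{}]'

```text
validation failed for argument at $.co...
```

Run:
```python
from h import *
s=readout.get_state(); print(s['clock'],s['position'],s['ee_rot'])
c=snap('wrist','w1.png'); print((-np.array(c['R']).T@np.array(c['t'])).round(3),np.array(c['R']).round(2),np.array(c['K']).round(1))
for k in('box_a','bin','chamber_case'):
    for d in eyes.silhouettes('wrist',k):
        print(k,round(d['confidence'],2),np.round(d['at']),d['region'].sum(), ray(c,d['at'],0.04).round(3),np.round(rect(d['region'])[2]))
```

```text
1.0 [ 0.26193555 -0.53983363  0.22860314] [[ 8.99678330e-01  4.36553436e-01  1.43812391e-06]
 [ 4.36553436e-01 -8.99678328e-01 -5.44092099e-05]
 [-2.24586786e-05  4.95786050e-05 -9.99999999e-01]]
[ 0.321 -0.511  0.374] [[ 0.44 -0.9  -0.  ]
 [-0.87 -0.42  0.26]
 [-0.23 -0.11 -0.97]] [[341.4   0.  318.8]
 [  0.  341.4 241.2]
 [  0.    0.    1. ]]
box_a 0.56 [89. 25.] 1763 [ 0.328 -0.286  0.04 ] 72.0
```

View pics/w1.png

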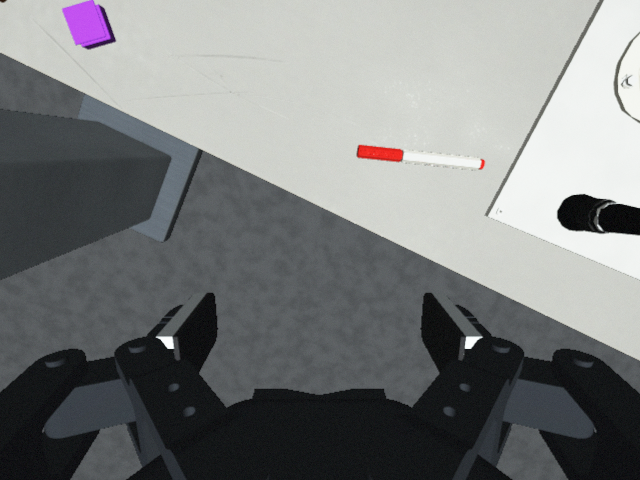

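The image shows only the purple decoy, a red marker and the counter edge, and the move was refused. I will resend it with full rows.

arm_command --commands '[{"claw": 0,"dx": 0,"dy": 0,"dz": 0,"ax": 0,"ay": 0,"az": 0.811},{"claw": 0,"dx": 0,"dy": 0,"dz": 0,"ax": 0,"ay": 0,"az": 0.811},{"claw": 0,"dx": 0,"dy": 0,"dz": 0,"ax": 0,"ay": 0,"az": 0.811},{"claw": 0,"dx": 0.57,"dy": -0.61,"dz": -0.149,"ax": 0,"ay": 0,"az": 0},{"claw": 0,"dx": 0.57,"dy": -0.61,"dz": -0.149,"ax": 0,"ay": 0,"az": 0},{"claw": 0,"dx": 0.57,"dy": -0.61,"dz": -0.149,"ax": 0,"ay": 0,"az": 0},{"claw": 0,"dx": 0.57,"dy": -0.61,"dz": -0.149,"ax": 0,"ay": 0,"az": 0},{"claw": 0,"dx": 0.57,"dy": -0.61,"dz": -0.149,"ax": 0,"ay": 0,"az": 0},{"claw": 0,"dx": 0.57,"dy": -0.61,"dz": -0.149,"ax": 0,"ay": 0,"az": 0},{"claw": 0,"dx": 0.57,"dy": -0.61,"dz": -0.149,"ax": 0,"ay": 0,"az": 0},{"claw": 0,"dx": 0.57,"dy": -0.61,"dz": -0.149,"ax": 0,"ay": 0,"az": 0},{"claw": 0,"dx": 0,"dy": 0,"dz": 0,"ax": 0,"ay": 0,"az": 0}]'

```text
clock: 2.7
position: [0.5109, -0.2217, 0.3008]
ee_rot: [[0.996, 0.092, 0.001], [0.092, -0.996, 0.0], [0.001, -0.0, -1.0]]
ft_force: [-0.1, -0.9, 0.3]
opening: 1.0
gripper_force: 0.0
```

Run:
```python
from h import *
c=snap('wrist','w2.png'); print((-np.array(c['R']).T@np.array(c['t'])).round(3))
for k in('box_a','bin','chamber_case'):
    for d in eyes.silhouettes('wrist',k):
        print(k,round(d['confidence'],2),np.round(d['at']),d['region'].sum(), ray(c,d['at'],0.04).round(3),np.round(rect(d['region'])[2]))
        if k=='bin': print([ray(c,p,0.03).round(3) for p in cv2.boxPoints(rect(d['region']))])
```

```text
[ 0.576 -0.215  0.446]
box_a 0.94 [336. 331.] 563 [ 0.347 -0.259  0.04 ] 53.0
box_a 0.89 [394. 255.] 710 [ 0.458 -0.32   0.04 ] 8.0
box_a 0.87 [241. 256.] 698 [ 0.44 -0.13  0.04] 90.0
box_a 0.84 [320. 202.] 763 [ 0.517 -0.222  0.04 ] 9.0
box_a 0.83 [276. 329.] 574 [ 0.343 -0.179  0.04 ] 39.0
box_a 0.82 [153. 248.] 722 [ 0.441 -0.021  0.04 ] 7.0
box_a 0.68 [316. 257.] 640 [ 0.448 -0.223  0.04 ] 13.0
box_a 0.65 [234. 204.] 811 [ 0.504 -0.12   0.04 ] 81.0
box_a 0.63 [397. 199.] 799 [ 0.528 -0.312  0.04 ] 13.0
bin 0.82 [318. 224.] 23748 [ 0.49  -0.222  0.04 ] 89.0
[array([ 0.541, -0.062,  0.03 ]), array([ 0.575, -0.368,  0.03 ]), array([ 0.428, -0.399,  0.03 ]), array([ 0.39 , -0.064,  0.03 ])]
bin 0.19 [503.  89.] 1433 [ 0.659 -0.411  0.04 ] 72.0
[array([ 0.666, -0.378,  0.03 ]), array([ 0.69 , -0.435,  0.03 ]), array([ 0.66 , -0.454,  0.03 ]), array([ 0.636, -0.396,  0.03 ])]
chamber_case 0.57 [288.  69.] 2496 [ 0.658 -0.174  0.04 ] 8.0
```

View pics/w2.png

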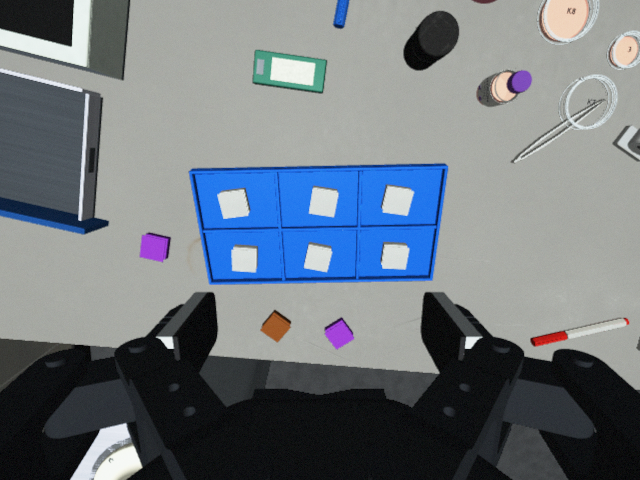

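The wrist view shows the six white boxes at (234,204), (324,202), (397,201), (243,259), (318,257) and (395,256) in the bin. The decoys at (276,327), (338,333) and (155,247) are outside it. I will fit the poses now.

```bash
cat >> h.py <<'E'
from scipy.optimize import minimize, least_squares
def projN(c,X):
    K,R,t=map(np.array,(c['K'],c['R'],c['t'])); p=(K@(R@np.array(X).T+t[:,None])); return (p[:2]/p[2]).T
def prism(a,b,h): return np.array([[i*a/2,j*b/2,k] for i in(-1,1) for j in(-1,1) for k in(0,h)])
def pose(x,y,z,yaw,base=np.eye(3)): return base@Ro.from_euler('z',yaw).as_matrix(),np.array([x,y,z])
def fit(c,mask,body,frame,x0,U=6,steps=(.004,.004,.1)):
    ys,xs=np.where(mask); x1,y1,x2,y2=xs.min()-8,ys.min()-8,xs.max()+9,ys.max()+9
    w=cv2.resize(np.pad(mask.astype(np.float32),20)[y1+20:y2+20,x1+20:x2+20],None,fx=U,fy=U,interpolation=cv2.INTER_LINEAR)>.5
    def cost(p):
        R,t=frame(p); q=projN(c,body@R.T+t)
        h=cv2.convexHull(((q-[x1,y1]+.5)*U-.5).astype(np.float32))
        m=np.zeros(w.shape,np.uint8); cv2.fillConvexPoly(m,np.round(h*16).astype(np.int32),1,shift=4)
        return 1-(m.astype(bool)&w).sum()/(m.astype(bool)|w).sum()
    best=None
    for s in ((x0,) if len(x0)<3 else [np.r_[x0[:2],x0[2]+k] for k in(-.25,0,.25)]):
        sim=np.vstack([s]+[np.array(s)+np.eye(len(s))[i]*steps[i] for i in range(len(s))])
        r=minimize(cost,s,method='Nelder-Mead',options=dict(initial_simplex=sim,xatol=1e-5,fatol=1e-5,maxiter=250))
        if best is None or r.fun<best.fun: best=r
    return best
def near(c,mask,cond):
    m=cv2.dilate(mask.astype(np.uint8),np.ones((5,5)))>0
    return m&cond(c['pixels'].astype(int))
white=lambda I:(I.min(2)>120)&(I.max(2)-I.min(2)<50)
BOX=prism(.031,.031,.018)
E
cat > binfit.py <<'E'
from h import *
T10=Ro.from_euler('y',-np.radians(10)).as_matrix() # +x higher
def binframe(b): return Ro.from_euler('z',b[2]).as_matrix(),np.array([b[0],b[1],0])
def boxframe(b):
    RB,tB=binframe(b)
    def f(p): # p: world x,y of box base centre on slope, yaw in slope plane
        l=RB.T@(np.array([p[0],p[1],0])-tB); z=.022+l[0]*np.tan(np.radians(10))
        return RB@T10@Ro.from_euler('z',p[2]).as_matrix(), np.array([p[0],p[1],z])
    return f
def binmask(c):
    I=c['pixels'].astype(int); m=((I[...,0]>130)&(I[...,0]-I[...,2]>80)&(I[...,0]-I[...,1]>40)).astype(np.uint8)
    cs,_=cv2.findContours(m,0,2); k=max(cs,key=cv2.contourArea); M=np.zeros_like(m); cv2.fillPoly(M,[k],1); return M>0
def getbin(c):
    B=[]
    for sx in(-1,1):
        for sy in(-1,1):
            z=.022+sx*.077*np.tan(np.radians(10)); B+= [[sx*.077,sy*.15,z+.010],[sx*.077,sy*.15,0]]
    return fit(c,binmask(c),np.array(B),binframe,np.array([.485,-.225,.09]),U=2,steps=(.01,.01,.05))
def getboxes(c,cam,b):
    out=[];RB,tB=binframe(b)
    for d in eyes.silhouettes(cam,'box_a'):
        if d['confidence']<.3: continue
        w=ray(c,d['at'],.04); l=RB.T@(w-tB)
        if abs(l[0])>.08 or abs(l[1])>.15: continue
        m=near(c,d['region'],white)
        if m.sum()<100: continue
        r=fit(c,m,BOX,boxframe(b),np.array([w[0],w[1],0.]))
        out.append(r.x); print(np.round(d['at']),'iou',round(1-r.fun,3),'xy',r.x[:2].round(4),'yaw',round(r.x[2],3),'z',boxframe(b)(r.x)[1][2].round(4),'loc',(RB.T@(np.r_[r.x[:2],0]-tB)).round(3)[:2])
    return out
E
python3 - <<'E'
from binfit import *
import json
for n in('wrist','top'):
    c=snap(n); r=getbin(c); print(n,1-r.fun,r.x.round(4))
    b=r.x if n=='wrist' else b
    o=getboxes(c,n,b)
    if n=='wrist': json.dump(list(b),open('bin.json','w'))
E
```

```text
wrist 0.9723261353766243 [ 0.4801 -0.2242  0.109 ]
[240. 256.] iou 0.833 xy [ 0.4321 -0.1308] yaw -0.212 z 0.0154 loc [-0.038  0.098]
[393. 198.] iou 0.86 xy [ 0.5281 -0.3132] yaw -0.199 z 0.0287 loc [ 0.038 -0.094]
[314. 252.] iou 0.853 xy [ 0.4424 -0.2249] yaw -0.165 z 0.0154 loc [-0.038  0.003]
[228. 201.] iou 0.857 xy [ 0.5062 -0.1193] yaw 0.104 z 0.0286 loc [0.037 0.101]
[389. 251.] iou 0.832 xy [ 0.4538 -0.324 ] yaw 0.031 z 0.0155 loc [-0.037 -0.096]
top 0.6686729514140681 [ 0.3757 -0.3066  1.5733]
[342. 291.] iou 0.854 xy [ 0.4327 -0.1348] yaw 0.014 z 0.0154 loc [-0.037  0.094]
[340. 261.] iou 0.855 xy [ 0.5062 -0.1228] yaw 0.12 z 0.0285 loc [0.037 0.098]
[383. 288.] iou 0.827 xy [ 0.4426 -0.2281] yaw -0.107 z 0.0154 loc [-0.038  0.   ]
```

```bash
cat >> binfit.py <<'E'
def getboxes(c,b,show=True):
    M=cv2.erode(binmask(c).astype(np.uint8),np.ones((5,5))); I=c['pixels'].astype(int)
    w=((I[...,2]>0.62*I[...,0])&(I[...,2]>60)&(M>0)).astype(np.uint8)
    n,L,S,C=cv2.connectedComponentsWithStats(w); out=[];RB,tB=binframe(b)
    for i in range(1,n):
        if S[i,4]<90: continue
        p=ray(c,C[i],.035)
        r=fit(c,L==i,BOX,boxframe(b),np.array([p[0],p[1],0.]))
        out.append(r.x)
        if show: print(C[i].round(),S[i,4],'iou',round(1-r.fun,3),'xy',r.x[:2].round(4),'yaw',round(r.x[2],3),'z',boxframe(b)(r.x)[1][2].round(4))
    return out
E
python3 - <<'E'
from binfit import *
import json
b=json.load(open('bin.json'))
for n in('wrist','top'):
    c=snap(n); o=getboxes(c,b)
E
```

```text
[320. 199.] 741 iou 0.932 xy [ 0.519  -0.2251] yaw -0.175 z 0.0288
[394. 197.] 777 iou 0.898 xy [ 0.5285 -0.313 ] yaw -0.153 z 0.0288
[230. 201.] 794 iou 0.911 xy [ 0.5069 -0.1188] yaw 0.147 z 0.0287
[392. 253.] 672 iou 0.893 xy [ 0.4556 -0.3235] yaw -0.004 z 0.0158
[315. 255.] 641 iou 0.916 xy [ 0.4448 -0.2251] yaw -0.187 z 0.0158
[242. 256.] 676 iou 0.916 xy [ 0.4342 -0.1313] yaw -0.136 z 0.0157
[420. 284.] 155 iou 0.885 xy [ 0.454  -0.3275] yaw -0.093 z 0.0154
```

Run:
```python
from h import *
plan([((0.56,0.15,0.30),Rt(-0.15))])
```

```text
2x a [0.    0.    0.785]
8x d [-0.011 -0.788  0.   ]
```

arm_command --commands '[{"claw": 0.35,"az": 0.785},{"claw": 0.35,"az": 0.785},{"claw": 0.35,"dx": -0.011,"dy": -0.788},{"claw": 0.35,"dx": -0.011,"dy": -0.788},{"claw": 0.35,"dx": -0.011,"dy": -0.788},{"claw": 0.35,"dx": -0.011,"dy": -0.788},{"claw": 0.35,"dx": -0.011,"dy": -0.788},{"claw": 0.35,"dx": -0.011,"dy": -0.788},{"claw": 0.35,"dx": -0.011,"dy": -0.788},{"claw": 0.35,"dx": -0.011,"dy": -0.788},{"claw": 0.35}]'

```text
validation failed for argument at $.co...
```

Run:
```python
from h import *
s=readout.get_state(); print(s['clock'],s['position'],s['opening'])
c=snap('wrist','w3.png')
import pickle; pickle.dump(c,open('w3.pkl','wb'))
for k in('drawer_case','tray_front','paddle'):
    for d in eyes.silhouettes('wrist',k):
        print(k,round(d['confidence'],2),np.round(d['at']),d['region'].sum())
```

```text
3.2 [ 0.50875007 -0.22501465  0.30004285] 0.9992365826036953
drawer_case 0.97 [ 54. 112.] 21931
tray_front 0.67 [ 48. 154.] 13950
tray_front 0.67 [390. 252.] 660
tray_front 0.3 [320. 202.] 749
paddle 0.53 [500.  86.] 1457
paddle 0.24 [ 49. 155.] 13940
```

View pics/w3.png

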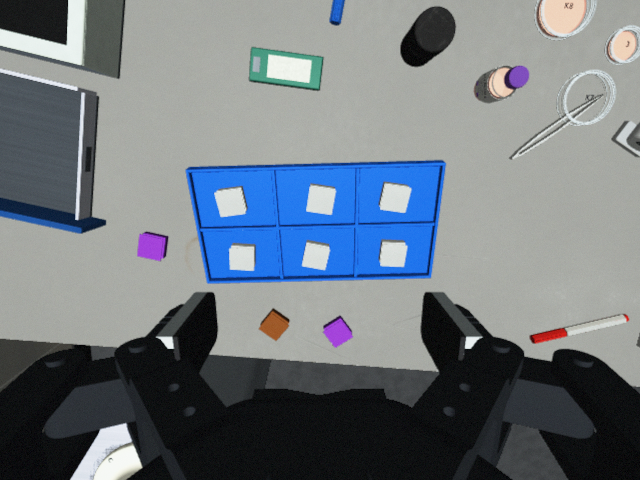

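That is the bin view again, because partial rows are refused. From here I will write full rows.

arm_command --commands '[{"claw": 0.35,"dx": 0,"dy": 0,"dz": 0,"ax": 0,"ay": 0,"az": 0.785},{"claw": 0.35,"dx": 0,"dy": 0,"dz": 0,"ax": 0,"ay": 0,"az": 0.785},{"claw": 0.35,"dx": -0.011,"dy": -0.788,"dz": 0,"ax": 0,"ay": 0,"az": 0},{"claw": 0.35,"dx": -0.011,"dy": -0.788,"dz": 0,"ax": 0,"ay": 0,"az": 0},{"claw": 0.35,"dx": -0.011,"dy": -0.788,"dz": 0,"ax": 0,"ay": 0,"az": 0},{"claw": 0.35,"dx": -0.011,"dy": -0.788,"dz": 0,"ax": 0,"ay": 0,"az": 0},{"claw": 0.35,"dx": -0.011,"dy": -0.788,"dz": 0,"ax": 0,"ay": 0,"az": 0},{"claw": 0.35,"dx": -0.011,"dy": -0.788,"dz": 0,"ax": 0,"ay": 0,"az": 0},{"claw": 0.35,"dx": -0.011,"dy": -0.788,"dz": 0,"ax": 0,"ay": 0,"az": 0},{"claw": 0.35,"dx": -0.011,"dy": -0.788,"dz": 0,"ax": 0,"ay": 0,"az": 0},{"claw": 0.35,"dx": 0,"dy": 0,"dz": 0,"ax": 0,"ay": 0,"az": 0},{"claw": 0.35,"dx": 0,"dy": 0,"dz": 0,"ax": 0,"ay": 0,"az": 0},{"claw": 0.35,"dx": 0,"dy": 0,"dz": 0,"ax": 0,"ay": 0,"az": 0}]'

```text
clock: 5.03
position: [0.56, 0.1493, 0.3003]
ee_rot: [[0.989, -0.15, 0.0], [-0.15, -0.989, -0.0], [0.0, 0.0, -1.0]]
ft_force: [0.3, -0.3, 0.2]
opening: 0.647
gripper_force: 0.0
```

Run:
```python
from h import *
c=snap('wrist','w4.png')
import pickle; pickle.dump(c,open('w4.pkl','wb'))
for k in('drawer_case','tray_front','paddle'):
    for d in eyes.silhouettes('wrist',k):
        print(k,round(d['confidence'],2),np.round(d['at']),d['region'].sum())
```

```text
drawer_case 0.84 [301. 113.] 58237
paddle 0.56 [212. 257.] 1039
```

View pics/w4.png

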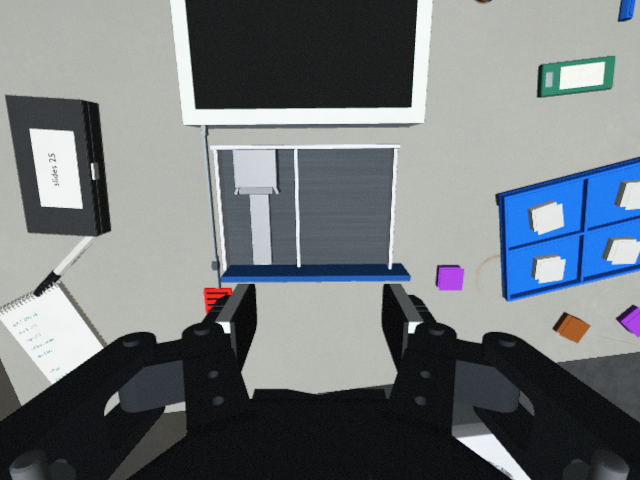

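The wrist view is over the tray. The slot block is at (255,172), the rail runs (262,192)–(262,265), the divider is at (297,205), the bay is about (345,205), the paddle is at (217,298) and the front panel is at (315,273).

Run:
```python
import cv2
a=cv2.imread('pics/w4.png')[115:290,200:415]; cv2.imwrite('pics/w4c.png',cv2.resize(a,(731,595),interpolation=cv2.INTER_CUBIC))
```

```text
(no output)
```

View pics/w4c.png

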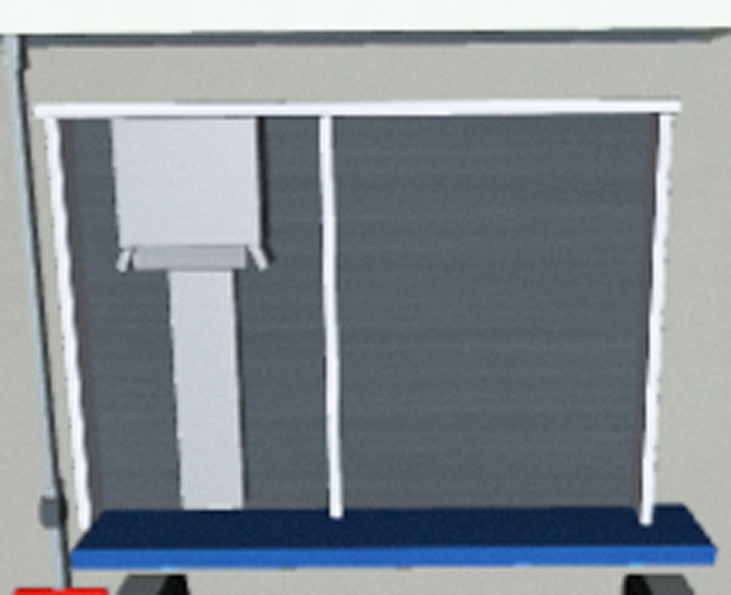

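Run:
```python
from h import *
import pickle
c=pickle.load(open('w4.pkl','rb'))
F=dict(panL=(72,548,.055),panR=(716,548,.055),rearL=(36,117,.044),rearR=(680,112,.044),rwR=(657,116,.032),rwF=(641,522,.032),dR=(326,117,.022),dF=(336.5,516,.022),lwR=(60,119,.032),lwF=(90,522,.032),
bFL=(119,246,.040),bFR=(259,246,.040),rFL=(183,508,.022),rFR=(244,508,.022),rRL=(168,270,.022),rRR=(236,270,.022),dcL=(-60,37,.068),dcR=(770,27,.068))
P={k:ray(c,(200+u/3.4-.35,115+v/3.4-.35),z) for k,(u,v,z) in F.items()}
for k in P: print(k,P[k].round(4))
d=(P['panL']-P['panR'])[:2]; e=(P['rearL']-P['rearR'])[:2]
print(np.hypot(*d),np.arctan2(-d[0],d[1]),np.hypot(*e),np.arctan2(-e[0],e[1]))
for a,b in(('rwR','rwF'),('dR','dF'),('lwR','lwF'),('rRL','rFL'),('rRR','rFR')):
    v=(P[a]-P[b])[:2]; print(a,np.arctan2(v[1],v[0]))
yaw=-.15
R=Ro.from_euler('z',yaw).as_matrix()
for k in P: print(k,(R.T@P[k]).round(4))
```

```text
panL [0.4961 0.2804 0.055 ]
panR [0.4613 0.0523 0.055 ]
rearL [0.644  0.2619 0.044 ]
rearR [0.6132 0.049  0.044 ]
rwR [0.6127 0.0542 0.032 ]
rwF [0.4664 0.0743 0.032 ]
dR [0.6297 0.1675 0.022 ]
dF [0.4827 0.1885 0.022 ]
lwR [0.6427 0.2575 0.032 ]
lwF [0.4977 0.2796 0.032 ]
bFL [0.5977 0.2446 0.04  ]
bFR [0.5904 0.1966 0.04  ]
rFL [0.4948 0.2463 0.022 ]
rFR [0.4912 0.2231 0.022 ]
rRL [0.5853 0.2335 0.022 ]
rRR [0.5816 0.209  0.022 ]
dcL [0.6706 0.2783 0.068 ]
dcR [0.6349 0.0248 0.068 ]
0.23064059255354552 -0.15112430248097922 0.21506311507509374 -0.14382341494835796
rwR -0.13602793637770672
dR -0.14169187104788472
lwR -0.15114595457021285
rRL -0.14102171838038524
rRR -0.15533251966591918
panL [0.4486 0.3513 0.055 ]
panR [0.4483 0.1207 0.055 ]
rearL [0.5977 0.3552 0.044 ]
rearR [0.599  0.1401 0.044 ]
rwR [0.5977 0.1452 0.032 ]
rwF [0.45   0.1431 0.032 ]
dR [0.5976 0.2597 0.022 ]
dF [0.4491 0.2585 0.022 ]
lwR [0.597  0.3506 0.032 ]
lwF [0.4503 0.3508 0.032 ]
bFL [0.5544 0.3312 0.04  ]
bFR [0.5543 0.2826 0.04  ]
rFL [0.4524 0.3175 0.022 ]
rFR [0.4524 0.294  0.022 ]
rRL [0.5438 0.3183 0.022 ]
rRR [0.5438 0.2935 0.022 ]
dcL [0.6215 0.3754 0.068 ]
dcR [0.6241 0.1194 0.068 ]
```

```bash
cat > job.py <<'E'
from binfit import *
import json,pickle,sys
def TR(): return Ro.from_euler('z',-.147).as_matrix()
O=Ro.from_euler('z',-.15).as_matrix()@np.array([.5235,.2008,.010])   # box_bay
S=Ro.from_euler('z',-.15).as_matrix()@np.array([.554,.306,.022])     # slot_mouth
FL=np.diag([1,-1,-1.])
b=json.load(open('bin.json'))
def pick(p,h):
    R,t=boxframe(b)(p); return t+R[:,2]*h, R@FL
def bay(x,y,h): return O+TR()@np.array([x,y,h]), TR()@FL
E
python3 - <<'E'
from job import *
c=pickle.load(open('w3.pkl','rb')); r=getbin(c); print(1-r.fun,r.x.round(4)); b=list(r.x); json.dump(b,open('bin.json','w'))
import job; job.b=b
o=getboxes(c,b)
pickle.dump(o,open('boxes.pkl','wb')); print(O,S)
t=min(o,key=lambda p:np.hypot(p[0]-.434,p[1]+.131)); print(t)
q,R=pick(t,.10); print(q)
plan([((q[0],q[1],.30),Rt(-.05)),(q,R)])
E
```

```text
0.9714273412271259 [ 0.4801 -0.224   0.1089]
[394. 197.] 779 iou 0.9 xy [ 0.5286 -0.3129] yaw -0.151 z 0.0288
[320. 199.] 744 iou 0.934 xy [ 0.5189 -0.2251] yaw -0.182 z 0.0288
[231. 201.] 794 iou 0.911 xy [ 0.507 -0.119] yaw 0.13 z 0.0287
[315. 255.] 643 iou 0.918 xy [ 0.4447 -0.2252] yaw -0.201 z 0.0158
[392. 253.] 673 iou 0.898 xy [ 0.4553 -0.3231] yaw -0.027 z 0.0158
[242. 257.] 672 iou 0.91 xy [ 0.4343 -0.1313] yaw -0.136 z 0.0157
[0.54762884 0.12031437 0.01      ] [0.59350725 0.21977522 0.022     ]
[ 0.43428869 -0.13133396 -0.13596865]
[ 0.41702675 -0.13322145  0.11422598]
1x a [-0.    -0.002 -0.667]
7x d [-0.306  0.689  0.001]
2x a [ 0.085  0.575 -0.076]
4x d [-0.133  0.018  0.762]
```

arm_command --commands '[{"claw": 0.35,"dx": 0,"dy": 0,"dz": 0,"ax": 0,"ay": 0,"az": -0.667},{"claw": 0.35,"dx": -0.306,"dy": 0.689,"dz": 0,"ax": 0,"ay": 0,"az": 0},{"claw": 0.35,"dx": -0.306,"dy": 0.689,"dz": 0,"ax": 0,"ay": 0,"az": 0},{"claw": 0.35,"dx": -0.306,"dy": 0.689,"dz": 0,"ax": 0,"ay": 0,"az": 0},{"claw": 0.35,"dx": -0.306,"dy": 0.689,"dz": 0,"ax": 0,"ay": 0,"az": 0},{"claw": 0.35,"dx": -0.306,"dy": 0.689,"dz": 0,"ax": 0,"ay": 0,"az": 0},{"claw": 0.35,"dx": -0.306,"dy": 0.689,"dz": 0,"ax": 0,"ay": 0,"az": 0},{"claw": 0.35,"dx": -0.306,"dy": 0.689,"dz": 0,"ax": 0,"ay": 0,"az": 0},{"claw": 0.35,"dx": 0,"dy": 0,"dz": 0,"ax": 0.085,"ay": 0.575,"az": -0.076},{"claw": 0.35,"dx": 0,"dy": 0,"dz": 0,"ax": 0.085,"ay": 0.575,"az": -0.076},{"claw": 0.35,"dx": -0.133,"dy": 0.018,"dz": 0.762,"ax": 0,"ay": 0,"az": 0},{"claw": 0.35,"dx": -0.133,"dy": 0.018,"dz": 0.762,"ax": 0,"ay": 0,"az": 0},{"claw": 0.35,"dx": -0.133,"dy": 0.018,"dz": 0.762,"ax": 0,"ay": 0,"az": 0},{"claw": 0.35,"dx": -0.133,"dy": 0.018,"dz": 0.762,"ax": 0,"ay": 0,"az": 0},{"claw": 0.35,"dx": 0,"dy": 0,"dz": 0,"ax": 0,"ay": 0,"az": 0},{"claw": 0.35,"dx": 0,"dy": 0,"dz": 0,"ax": 0,"ay": 0,"az": 0},{"claw": 0.35,"dx": 0,"dy": 0,"dz": 0,"ax": 0,"ay": 0,"az": 0}]'

```text
clock: 7.35
position: [0.4187, -0.133, 0.1176]
ee_rot: [[0.984, -0.024, 0.177], [-0.027, -0.999, 0.017], [0.176, -0.022, -0.984]]
ft_force: [-0.1, 0.1, 0.2]
opening: 0.65
gripper_force: 0.0
```

```bash
cat > look.py <<'E'
# refit the box nearest the tool and print descent to grasp and lift
from job import *
def whitecc(c,tcp,b):
    I=c['pixels'].astype(int); w=((I[...,2]>0.62*I[...,0])&(I[...,2]>110)&(I.max(2)-I.min(2)<60)).astype(np.uint8)
    w=cv2.morphologyEx(w,cv2.MORPH_OPEN,np.ones((3,3)))
    n,L,S,C=cv2.connectedComponentsWithStats(w); res=[]
    for i in range(1,n):
        p=ray(c,C[i],tcp[2])
        if 400<S[i,4]<9000: res.append((np.hypot(*(p-tcp)[:2]),i))
    i=min(res)[1]; return L==i,C[i],S[i,4]
if __name__=='__main__':
    h=float(sys.argv[1]) if len(sys.argv)>1 else .028
    s=readout.get_state(); R=np.array(s['ee_rot']); a=np.array(s['position'])+R[:,2]*.085
    c=snap('wrist','look.png'); m,C,A=whitecc(c,a,b); print(s['clock'],s['opening'],C.round(),A)
    w=ray(c,C,a[2]); r=fit(c,m,BOX,boxframe(b),np.array([w[0],w[1],-.05]),U=3); print(1-r.fun,r.x.round(4))
    q,Q=pick(r.x,h); print(q); plan([(q,Q,.03)])
E
python3 look.py
```

```text
7.35 0.6504649846871979 [321. 247.] 1952
0.9199182946629655 [ 0.4339 -0.1317 -0.1183]
[ 0.42905583 -0.1322399   0.04324256]
1x a [ 0.011 -0.024 -0.107]
3x d [-0.014  0.004  0.415]
```

View pics/look.png

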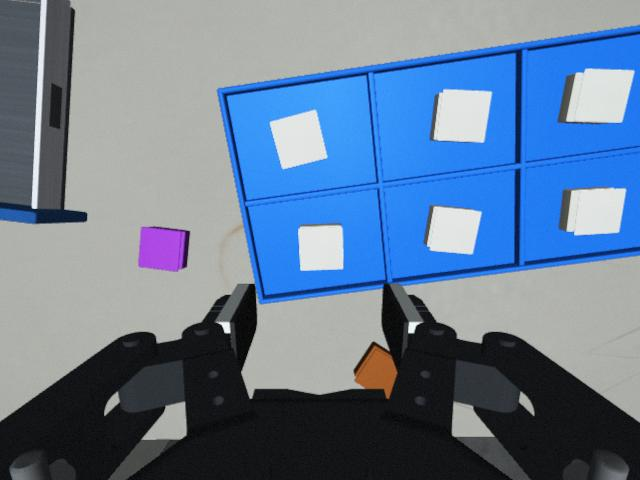

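The close crop confirms the choice: the white box at (321,247) is in the bin's near-left compartment between the fingers, and the purple decoy at (163,248) and the brown one at (375,368) are outside. Grasping.

arm_command --commands '[{"claw": 0.35,"dx": -0.014,"dy": 0.004,"dz": 0.415,"ax": 0,"ay": 0,"az": -0.107},{"claw": 0.35,"dx": -0.014,"dy": 0.004,"dz": 0.415,"ax": 0,"ay": 0,"az": 0},{"claw": 0.35,"dx": -0.014,"dy": 0.004,"dz": 0.415,"ax": 0,"ay": 0,"az": 0},{"claw": 0.35,"dx": 0,"dy": 0,"dz": 0,"ax": 0,"ay": 0,"az": 0},{"claw": 0.35,"dx": 0,"dy": 0,"dz": 0,"ax": 0,"ay": 0,"az": 0},{"claw": 1,"dx": 0,"dy": 0,"dz": 0,"ax": 0,"ay": 0,"az": 0},{"claw": 1,"dx": 0,"dy": 0,"dz": 0,"ax": 0,"ay": 0,"az": 0},{"claw": 1,"dx": 0,"dy": 0,"dz": 0,"ax": 0,"ay": 0,"az": 0},{"claw": 1,"dx": 0,"dy": 0,"dz": 0,"ax": 0,"ay": 0,"az": 0},{"claw": 1,"dx": 0,"dy": 0,"dz": 0,"ax": 0,"ay": 0,"az": 0},{"claw": 1,"dx": 0,"dy": 0,"dz": -0.8,"ax": 0,"ay": 0,"az": 0},{"claw": 1,"dx": 0,"dy": 0,"dz": -0.8,"ax": 0,"ay": 0,"az": 0},{"claw": 1,"dx": 0,"dy": 0,"dz": -0.8,"ax": 0,"ay": 0,"az": 0},{"claw": 1,"dx": 0,"dy": 0,"dz": 0,"ax": 0,"ay": 0,"az": 0},{"claw": 1,"dx": 0,"dy": 0,"dz": 0,"ax": 0,"ay": 0,"az": 0}]' --force 50

```text
clock: 9.28
position: [0.403, -0.1343, 0.1817]
ee_rot: [[0.985, -0.008, 0.172], [-0.011, -1.0, 0.019], [0.172, -0.021, -0.985]]
ft_force: [-0.2, -0.2, -0.4]
opening: 0.002
gripper_force: 0.0
```

```bash
cat > place.py <<'E'
# python3 place.py x y h [hoff] : plan to the bay
from job import *
x,y,h=map(float,sys.argv[1:4])
s=readout.get_state(); print(s['clock'],np.round(s['position'],4),round(s['opening'],3),round(s['gripper_force'],1))
up,Q=bay(x,y,.12); dn,_=bay(x,y,h)
print(up.round(4),dn.round(4)); plan([(up,Q),(dn,Q,.046)])
E
python3 place.py 0.045 -0.024 0.0285
```

```text
9.275 [ 0.403  -0.1343  0.1817] 0.002 0.0
[0.5886 0.09   0.13  ] [0.5886 0.09   0.0385]
2x a [-0.109 -0.57   0.456]
6x d [ 0.419 -0.692  0.144]
2x d [0.    0.    0.763]
```

```bash
python3 look.py 0.024
```

```text
9.275 0.0015674106360098487 [320. 222.] 1234
0.9292709466811752 [ 0.4343 -0.1318 -0.1024]
[ 0.43011506 -0.13227955  0.03936576]
1x a [-0.007  0.014 -0.11 ]
5x d [0.009 0.003 0.48 ]
```

View pics/look.png

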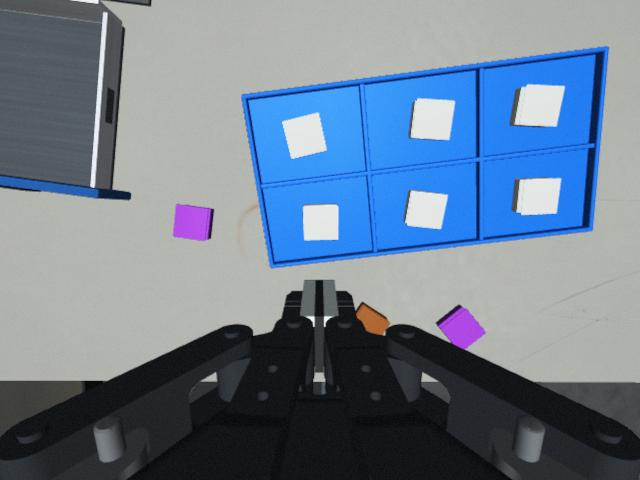

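The box sits unmoved at (320,222), so the fingers missed or slipped off its top. I will retry 4 mm deeper and check before lifting.

arm_command --commands '[{"claw": 0.35,"dx": 0.009,"dy": 0.003,"dz": 0.48,"ax": 0,"ay": 0,"az": -0.11},{"claw": 0.35,"dx": 0.009,"dy": 0.003,"dz": 0.48,"ax": 0,"ay": 0,"az": 0},{"claw": 0.35,"dx": 0.009,"dy": 0.003,"dz": 0.48,"ax": 0,"ay": 0,"az": 0},{"claw": 0.35,"dx": 0.009,"dy": 0.003,"dz": 0.48,"ax": 0,"ay": 0,"az": 0},{"claw": 0.35,"dx": 0,"dy": 0,"dz": 0,"ax": 0,"ay": 0,"az": 0},{"claw": 0.35,"dx": 0.009,"dy": 0.003,"dz": 0.48,"ax": 0,"ay": 0,"az": 0},{"claw": 0.35,"dx": 0,"dy": 0,"dz": 0,"ax": 0,"ay": 0,"az": 0},{"claw": 0.35,"dx": 0,"dy": 0,"dz": 0,"ax": 0,"ay": 0,"az": 0},{"claw": 1,"dx": 0,"dy": 0,"dz": 0,"ax": 0,"ay": 0,"az": 0},{"claw": 1,"dx": 0,"dy": 0,"dz": 0,"ax": 0,"ay": 0,"az": 0},{"claw": 1,"dx": 0,"dy": 0,"dz": 0,"ax": 0,"ay": 0,"az": 0},{"claw": 1,"dx": 0,"dy": 0,"dz": 0,"ax": 0,"ay": 0,"az": 0},{"claw": 1,"dx": 0,"dy": 0,"dz": 0,"ax": 0,"ay": 0,"az": 0}]'

```text
clock: 10.95
position: [0.4305, -0.1325, 0.0408]
ee_rot: [[0.985, 0.008, 0.172], [0.005, -1.0, 0.019], [0.172, -0.018, -0.985]]
ft_force: [-1.3, 0.3, 0.6]
opening: 0.004
gripper_force: 0.0
```

Run:
```python
from h import *
c=snap('wrist'); s=snap('side'); t=snap('top')
a=c['pixels'][0:420,180:460]; q=proj(s,(.434,-.132,.03)); u,v=q.astype(int); e=s['pixels'][v-50:v+60,u-60:u+60]
a=cv2.resize(a,(400,600)); e=cv2.resize(e,(400,366),interpolation=cv2.INTER_CUBIC); o=np.zeros((600,800,3),np.uint8); o[:,:400]=a;o[:366,400:]=e
cv2.imwrite('pics/g1.png',o)
```

```text
(no output)
```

View pics/g1.png

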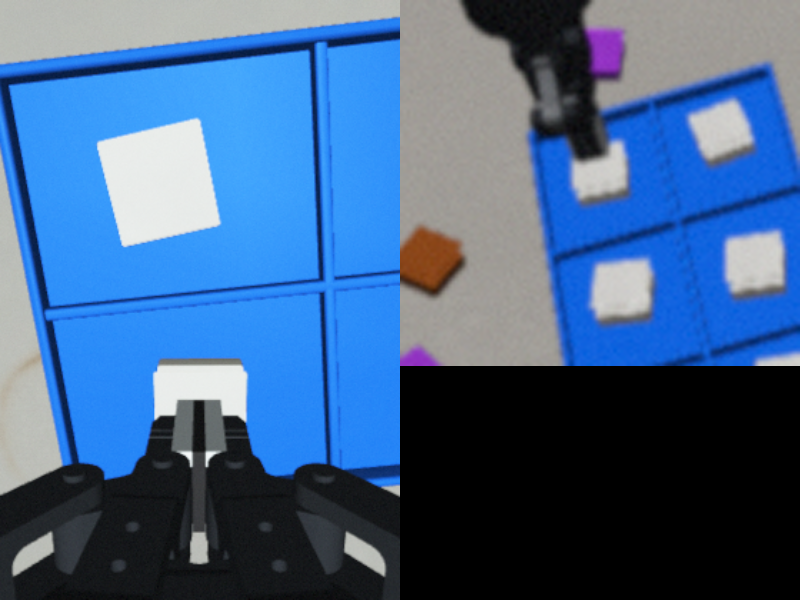

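The box lies under the shut fingertips at (319,285), so the tips reach less far down than I assumed. I will calibrate the tip from the picture.

Run:
```python
from h import *
s=readout.get_state(); R=np.array(s['ee_rot']);p=np.array(s['position']); c=snap('wrist'); print(s['position'],s['joint_positions'])
for x in(-.011,0,.011):
    print(x,[ (d,proj(c,p+R@[x,0,d]).round(0).tolist()) for d in(-.02,0,.01,.022)])
o=projN(c,p+np.array([[x,y,.0] for x in(-.011,.011) for y in (-.0155,.0155)])@R.T); print(o)
```

```text
[ 0.43054108 -0.13244398  0.04079562] [-0.44397363 -0.44411002  2.04680659  0.09285435  1.39098585  1.11016598]
-0.011 [(-0.02, [320.0, 342.0]), (0, [320.0, 318.0]), (0.01, [320.0, 309.0]), (0.022, [320.0, 299.0])]
0 [(-0.02, [320.0, 317.0]), (0, [320.0, 297.0]), (0.01, [320.0, 288.0]), (0.022, [320.0, 279.0])]
0.011 [(-0.02, [320.0, 292.0]), (0, [320.0, 274.0]), (0.01, [320.0, 267.0]), (0.022, [320.0, 259.0])]
[[286.80789746 318.41572363]
 [352.94365379 318.36098139]
 [285.56860877 274.26275319]
 [354.14578098 274.19873411]]
```

arm_command --commands '[{"claw": 1,"dx": 0,"dy": 0,"dz": 0.04,"ax": 0,"ay": 0,"az": 0},{"claw": 1,"dx": 0,"dy": 0,"dz": 0.04,"ax": 0,"ay": 0,"az": 0},{"claw": 1,"dx": 0,"dy": 0,"dz": 0,"ax": 0,"ay": 0,"az": 0},{"claw": 1,"dx": 0,"dy": 0,"dz": 0,"ax": 0,"ay": 0,"az": 0}]'

```text
clock: 11.65
position: [0.4314, -0.1323, 0.0361]
ee_rot: [[0.985, 0.008, 0.172], [0.005, -1.0, 0.019], [0.172, -0.018, -0.985]]
ft_force: [-0.3, 0.5, 0.3]
opening: 0.001
gripper_force: 0.0
```

arm_command --commands '[{"claw": 1,"dx": 0,"dy": 0,"dz": 0.04,"ax": 0,"ay": 0,"az": 0},{"claw": 1,"dx": 0,"dy": 0,"dz": 0.04,"ax": 0,"ay": 0,"az": 0},{"claw": 1,"dx": 0,"dy": 0,"dz": 0,"ax": 0,"ay": 0,"az": 0},{"claw": 1,"dx": 0,"dy": 0,"dz": 0,"ax": 0,"ay": 0,"az": 0}]'

```text
clock: 12.15
position: [0.4321, -0.1322, 0.0312]
ee_rot: [[0.985, 0.008, 0.172], [0.005, -1.0, 0.019], [0.172, -0.018, -0.985]]
ft_force: [-0.1, 0.6, -0.5]
opening: 0.007
gripper_force: 0.0
```

Run:
```python
from h import *
c=snap('wrist'); s=snap('side'); t=snap('top')
p=readout.get_state()['position']
out=np.zeros((560,800,3),np.uint8)
for i,(k,n) in enumerate(((s,'side'),(t,'top'))):
    u,v=proj(k,(.434,-.132,.03)).astype(int); e=k['pixels'][v-35:v+35,u-50:u+50].copy()
    e=cv2.resize(e,(400,280),interpolation=cv2.INTER_CUBIC)
    q=(proj(k,p)-[u-50,v-35])*4; cv2.circle(e,tuple(q.astype(int)),3,(0,255,0),1); out[:280,400*i:400*i+400]=e
e=cv2.resize(c['pixels'][180:380,180:466],(400,280)); out[280:,:400]=e
cv2.imwrite('pics/g2.png',out)
```

```text
(no output)
```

View pics/g2.png

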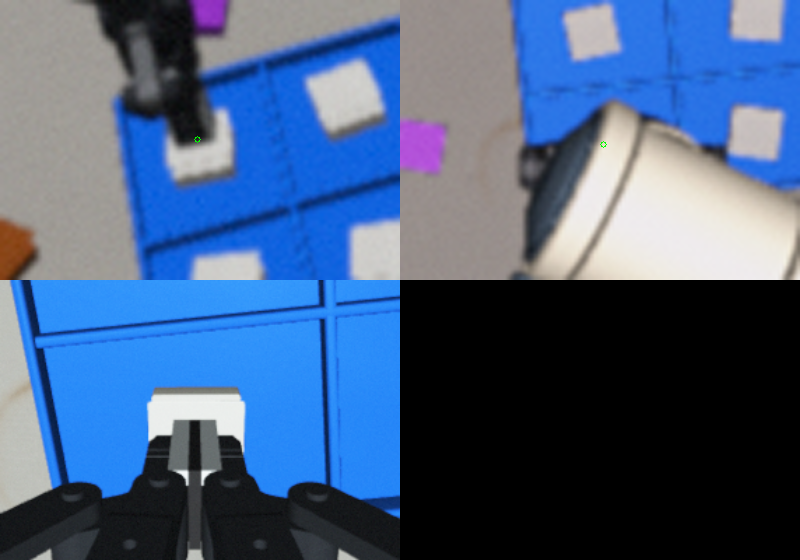

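In the side view the TCP marker falls right on the fingertip end, so the real tip offset is about zero. I will touch the box top to calibrate it.

arm_command --commands '[{"claw": 1,"dx": 0,"dy": 0,"dz": 0.03,"ax": 0,"ay": 0,"az": 0},{"claw": 1,"dx": 0,"dy": 0,"dz": 0.03,"ax": 0,"ay": 0,"az": 0},{"claw": 1,"dx": 0,"dy": 0,"dz": 0,"ax": 0,"ay": 0,"az": 0},{"claw": 1,"dx": 0,"dy": 0,"dz": 0,"ax": 0,"ay": 0,"az": 0}]'

```text
clock: 12.8
position: [0.4325, -0.1324, 0.031]
ee_rot: [[0.985, 0.009, 0.172], [0.006, -1.0, 0.018], [0.172, -0.017, -0.985]]
ft_force: [-15.9, 3.0, 21.1]
opening: 0.001
gripper_force: 11.9
```

Contact is at TCP z 0.031 with 26 N, so the shut tips sit about 2.5 mm behind the reported TCP. The grasp height becomes h≈0.

arm_command --commands '[{"claw": 1,"dx": 0,"dy": 0,"dz": -0.5,"ax": 0,"ay": 0,"az": 0},{"claw": 0.35,"dx": 0,"dy": 0,"dz": -0.8,"ax": 0,"ay": 0,"az": 0},{"claw": 0.35,"dx": 0,"dy": 0,"dz": 0,"ax": 0,"ay": 0,"az": 0},{"claw": 0.35,"dx": 0,"dy": 0,"dz": 0,"ax": 0,"ay": 0,"az": 0},{"claw": 0.35,"dx": 0,"dy": 0,"dz": 0,"ax": 0,"ay": 0,"az": 0},{"claw": 0.35,"dx": 0,"dy": 0,"dz": 0,"ax": 0,"ay": 0,"az": 0}]'

```text
clock: 13.55
position: [0.4189, -0.1334, 0.1033]
ee_rot: [[0.985, 0.008, 0.17], [0.005, -1.0, 0.02], [0.171, -0.019, -0.985]]
ft_force: [0.1, -0.5, 0.3]
opening: 0.652
gripper_force: 0.0
```

```bash
sed -i 's/else .028/else 0.0/' look.py; python3 look.py
```

```text
13.55 0.6524841863213349 [320. 249.] 2200
0.9172458530256695 [ 0.434  -0.1319 -0.1201]
[ 0.43400127 -0.13187061  0.01568454]
1x a [-0.006  0.012  0.119]
3x d [-0.002  0.001  0.495]
```

arm_command --commands '[{"claw": 0.35,"dx": 0,"dy": 0,"dz": 0.5,"ax": 0,"ay": 0,"az": 0.119},{"claw": 0.35,"dx": 0,"dy": 0,"dz": 0.5,"ax": 0,"ay": 0,"az": 0},{"claw": 0.35,"dx": 0,"dy": 0,"dz": 0.24,"ax": 0,"ay": 0,"az": 0},{"claw": 0.35,"dx": 0,"dy": 0,"dz": 0.24,"ax": 0,"ay": 0,"az": 0},{"claw": 0.35,"dx": 0,"dy": 0,"dz": 0,"ax": 0,"ay": 0,"az": 0},{"claw": 0.35,"dx": 0,"dy": 0,"dz": 0,"ax": 0,"ay": 0,"az": 0},{"claw": 1,"dx": 0,"dy": 0,"dz": 0,"ax": 0,"ay": 0,"az": 0},{"claw": 1,"dx": 0,"dy": 0,"dz": 0,"ax": 0,"ay": 0,"az": 0},{"claw": 1,"dx": 0,"dy": 0,"dz": 0,"ax": 0,"ay": 0,"az": 0},{"claw": 1,"dx": 0,"dy": 0,"dz": 0,"ax": 0,"ay": 0,"az": 0},{"claw": 1,"dx": 0,"dy": 0,"dz": 0,"ax": 0,"ay": 0,"az": 0}]'

```text
clock: 14.98
position: [0.4354, -0.1324, 0.0185]
ee_rot: [[0.985, -0.009, 0.174], [-0.013, -1.0, 0.018], [0.174, -0.02, -0.985]]
ft_force: [-1.3, 0.2, 5.9]
opening: 0.351
gripper_force: 50.3
```

arm_command --commands '[{"claw": 1,"dx": 0,"dy": 0,"dz": -0.7,"ax": 0,"ay": 0,"az": 0},{"claw": 1,"dx": 0,"dy": 0,"dz": -0.8,"ax": 0,"ay": 0,"az": 0},{"claw": 1,"dx": 0,"dy": 0,"dz": -0.8,"ax": 0,"ay": 0,"az": 0},{"claw": 1,"dx": 0,"dy": 0,"dz": 0,"ax": 0,"ay": 0,"az": 0},{"claw": 1,"dx": 0,"dy": 0,"dz": 0,"ax": 0,"ay": 0,"az": 0}]'

```text
clock: 15.6
position: [0.4107, -0.1345, 0.1522]
ee_rot: [[0.985, -0.009, 0.172], [-0.013, -1.0, 0.019], [0.171, -0.021, -0.985]]
ft_force: [-0.3, 0.1, -1.3]
opening: 0.35
gripper_force: 49.6
```

```bash
python3 place.py 0.045 -0.024 0.006
```

```text
15.6 [ 0.4107 -0.1345  0.1522] 0.35 49.6
[0.5886 0.09   0.13  ] [0.5886 0.09   0.016 ]
2x a [-0.11  -0.568  0.452]
6x d [ 0.398 -0.689  0.062]
3x d [0.    0.    0.633]
```

arm_command --commands '[{"claw": 1,"dx": 0,"dy": 0,"dz": 0,"ax": -0.11,"ay": -0.568,"az": 0.452},{"claw": 1,"dx": 0,"dy": 0,"dz": 0,"ax": -0.11,"ay": -0.568,"az": 0.452},{"claw": 1,"dx": 0.398,"dy": -0.689,"dz": 0.062,"ax": 0,"ay": 0,"az": 0},{"claw": 1,"dx": 0.398,"dy": -0.689,"dz": 0.062,"ax": 0,"ay": 0,"az": 0},{"claw": 1,"dx": 0.398,"dy": -0.689,"dz": 0.062,"ax": 0,"ay": 0,"az": 0},{"claw": 1,"dx": 0.398,"dy": -0.689,"dz": 0.062,"ax": 0,"ay": 0,"az": 0},{"claw": 1,"dx": 0.398,"dy": -0.689,"dz": 0.062,"ax": 0,"ay": 0,"az": 0},{"claw": 1,"dx": 0.398,"dy": -0.689,"dz": 0.062,"ax": 0,"ay": 0,"az": 0},{"claw": 1,"dx": 0,"dy": 0,"dz": 0,"ax": 0,"ay": 0,"az": 0},{"claw": 1,"dx": 0,"dy": 0,"dz": 0,"ax": 0,"ay": 0,"az": 0},{"claw": 1,"dx": 0,"dy": 0,"dz": 0.6,"ax": 0,"ay": 0,"az": 0},{"claw": 1,"dx": 0,"dy": 0,"dz": 0.6,"ax": 0,"ay": 0,"az": 0},{"claw": 1,"dx": 0,"dy": 0,"dz": 0.4,"ax": 0,"ay": 0,"az": 0},{"claw": 1,"dx": 0,"dy": 0,"dz": 0.15,"ax": 0,"ay": 0,"az": 0},{"claw": 1,"dx": 0,"dy": 0,"dz": 0.15,"ax": 0,"ay": 0,"az": 0},{"claw": 1,"dx": 0,"dy": 0,"dz": 0,"ax": 0,"ay": 0,"az": 0},{"claw": 1,"dx": 0,"dy": 0,"dz": 0,"ax": 0,"ay": 0,"az": 0}]'

```text
clock: 17.73
position: [0.5897, 0.0897, 0.0181]
ee_rot: [[0.989, -0.147, 0.003], [-0.147, -0.989, -0.0], [0.003, -0.0, -1.0]]
ft_force: [0.0, -0.2, -0.0]
opening: 0.349
gripper_force: 55.5
```

arm_command --commands '[{"claw": 1,"dx": 0,"dy": 0,"dz": 0.04,"ax": 0,"ay": 0,"az": 0},{"claw": 1,"dx": 0,"dy": 0,"dz": 0.03,"ax": 0,"ay": 0,"az": 0},{"claw": 1,"dx": 0,"dy": 0,"dz": 0,"ax": 0,"ay": 0,"az": 0},{"claw": 1,"dx": 0,"dy": 0,"dz": 0,"ax": 0,"ay": 0,"az": 0}]'

```text
clock: 18.23
position: [0.5894, 0.0898, 0.013]
ee_rot: [[0.989, -0.146, 0.002], [-0.146, -0.989, -0.0], [0.002, 0.0, -1.0]]
ft_force: [1.0, 0.5, 2.5]
opening: 0.349
gripper_force: 55.7
```

arm_command --commands '[{"claw": 0.59,"dx": 0,"dy": 0,"dz": 0,"ax": 0,"ay": 0,"az": 0},{"claw": 0.59,"dx": 0,"dy": 0,"dz": 0,"ax": 0,"ay": 0,"az": 0},{"claw": 0.59,"dx": 0,"dy": 0,"dz": 0,"ax": 0,"ay": 0,"az": 0},{"claw": 0.59,"dx": 0,"dy": 0,"dz": -0.5,"ax": 0,"ay": 0,"az": 0},{"claw": 0.5,"dx": 0,"dy": 0,"dz": -1,"ax": 0,"ay": 0,"az": 0},{"claw": 0.35,"dx": 0,"dy": 0,"dz": -1,"ax": 0,"ay": 0,"az": 0},{"claw": 0.35,"dx": 0,"dy": 0,"dz": 0,"ax": 0,"ay": 0,"az": 0}]'

```text
clock: 19.1
position: [0.5917, 0.0901, 0.1704]
ee_rot: [[0.989, -0.146, 0.013], [-0.146, -0.989, 0.001], [0.013, -0.003, -1.0]]
ft_force: [0.4, 0.5, 0.3]
opening: 0.646
gripper_force: 0.0
```

```bash
cat > next.py <<'E'
# python3 next.py x y : hover over the box last seen near x,y
from job import *
s=readout.get_state(); print(s['clock'],np.round(s['position'],4),round(s['opening'],3))
p=np.array([float(sys.argv[1]),float(sys.argv[2]),-.1]); q,Q=pick(p,.075)
plan([((q[0],q[1],max(.14,s['position'][2])),Q),(q,Q)])
E
python3 next.py .507 -.119
```

```text
19.1 [0.5917 0.0901 0.1704] 0.646
2x a [ 0.097  0.529 -0.518]
5x d [-0.326  0.698 -0.069]
2x d [-0.098  0.01   0.556]
```

arm_command --commands '[{"claw": 0.35,"dx": 0,"dy": 0,"dz": 0,"ax": 0.097,"ay": 0.529,"az": -0.518},{"claw": 0.35,"dx": 0,"dy": 0,"dz": 0,"ax": 0.097,"ay": 0.529,"az": -0.518},{"claw": 0.35,"dx": -0.326,"dy": 0.698,"dz": -0.069,"ax": 0,"ay": 0,"az": 0},{"claw": 0.35,"dx": -0.326,"dy": 0.698,"dz": -0.069,"ax": 0,"ay": 0,"az": 0},{"claw": 0.35,"dx": -0.326,"dy": 0.698,"dz": -0.069,"ax": 0,"ay": 0,"az": 0},{"claw": 0.35,"dx": -0.326,"dy": 0.698,"dz": -0.069,"ax": 0,"ay": 0,"az": 0},{"claw": 0.35,"dx": -0.326,"dy": 0.698,"dz": -0.069,"ax": 0,"ay": 0,"az": 0},{"claw": 0.35,"dx": -0.098,"dy": 0.01,"dz": 0.55,"ax": 0,"ay": 0,"az": 0},{"claw": 0.35,"dx": -0.098,"dy": 0.01,"dz": 0.55,"ax": 0,"ay": 0,"az": 0},{"claw": 0.35,"dx": 0,"dy": 0,"dz": 0,"ax": 0,"ay": 0,"az": 0},{"claw": 0.35,"dx": 0,"dy": 0,"dz": 0,"ax": 0,"ay": 0,"az": 0}]'

```text
clock: 20.48
position: [0.4906, -0.1208, 0.0979]
ee_rot: [[0.987, 0.01, 0.161], [0.008, -1.0, 0.017], [0.161, -0.016, -0.987]]
ft_force: [-0.1, -0.8, 0.7]
opening: 0.65
gripper_force: 0.0
```

```bash
sed -i 's/else 0.0$/else 0.006/; s/\[:,2\]\*.085/[:,2]*.06/' look.py; python3 look.py .006
```

```text
20.475 0.6499285894858897 [319. 250.] 2614
0.9211093266481256 [ 0.5065 -0.1196  0.1259]
[ 0.50543054 -0.11971138  0.03453043]
2x a [ 0.002  0.034 -0.752]
3x d [0.017 0.004 0.365]
```

arm_command --commands '[{"claw": 0.35,"dx": 0.025,"dy": 0,"dz": 0.25,"ax": 0,"ay": 0.034,"az": -0.752},{"claw": 0.35,"dx": 0.025,"dy": 0,"dz": 0.25,"ax": 0,"ay": 0.034,"az": -0.752},{"claw": 0.35,"dx": 0,"dy": 0,"dz": 0.3,"ax": 0,"ay": 0,"az": 0},{"claw": 0.35,"dx": 0,"dy": 0,"dz": 0.2,"ax": 0,"ay": 0,"az": 0},{"claw": 0.35,"dx": 0,"dy": 0,"dz": 0.1,"ax": 0,"ay": 0,"az": 0},{"claw": 0.35,"dx": 0,"dy": 0,"dz": 0,"ax": 0,"ay": 0,"az": 0},{"claw": 0.35,"dx": 0,"dy": 0,"dz": 0,"ax": 0,"ay": 0,"az": 0},{"claw": 1,"dx": 0,"dy": 0,"dz": 0,"ax": 0,"ay": 0,"az": 0},{"claw": 1,"dx": 0,"dy": 0,"dz": 0,"ax": 0,"ay": 0,"az": 0},{"claw": 1,"dx": 0,"dy": 0,"dz": 0,"ax": 0,"ay": 0,"az": 0},{"claw": 1,"dx": 0,"dy": 0,"dz": 0,"ax": 0,"ay": 0,"az": 0},{"claw": 1,"dx": 0,"dy": 0,"dz": 0,"ax": 0,"ay": 0,"az": 0},{"claw": 1,"dx": 0,"dy": 0,"dz": -0.6,"ax": 0,"ay": 0,"az": 0},{"claw": 1,"dx": 0,"dy": 0,"dz": -0.7,"ax": 0,"ay": 0,"az": 0},{"claw": 1,"dx": 0,"dy": 0,"dz": -0.7,"ax": 0,"ay": 0,"az": 0},{"claw": 1,"dx": 0,"dy": 0,"dz": 0,"ax": 0,"ay": 0,"az": 0},{"claw": 1,"dx": 0,"dy": 0,"dz": 0,"ax": 0,"ay": 0,"az": 0}]'

```text
clock: 22.65
position: [0.4834, -0.1215, 0.1495]
ee_rot: [[0.958, 0.23, 0.169], [0.23, -0.973, 0.019], [0.169, 0.02, -0.985]]
ft_force: [0.6, 0.4, -1.7]
opening: 0.349
gripper_force: 49.6
```

```bash
python3 place.py 0.0 -0.024 0.007
```

```text
22.65 [ 0.4834 -0.1215  0.1495] 0.349 49.6
[0.5441 0.0966 0.13  ] [0.5441 0.0966 0.017 ]
3x a [-0.027 -0.381  0.845]
5x d [ 0.094 -0.749  0.065]
3x d [0.    0.    0.628]
```

arm_command --commands '[{"claw": 1,"dx": 0,"dy": 0,"dz": 0,"ax": -0.027,"ay": -0.381,"az": 0.845},{"claw": 1,"dx": 0,"dy": 0,"dz": 0,"ax": -0.027,"ay": -0.381,"az": 0.845},{"claw": 1,"dx": 0,"dy": 0,"dz": 0,"ax": -0.027,"ay": -0.381,"az": 0.845},{"claw": 1,"dx": 0.094,"dy": -0.749,"dz": 0.065,"ax": 0,"ay": 0,"az": 0},{"claw": 1,"dx": 0.094,"dy": -0.749,"dz": 0.065,"ax": 0,"ay": 0,"az": 0},{"claw": 1,"dx": 0.094,"dy": -0.749,"dz": 0.065,"ax": 0,"ay": 0,"az": 0},{"claw": 1,"dx": 0.094,"dy": -0.749,"dz": 0.065,"ax": 0,"ay": 0,"az": 0},{"claw": 1,"dx": 0.094,"dy": -0.749,"dz": 0.065,"ax": 0,"ay": 0,"az": 0},{"claw": 1,"dx": 0,"dy": 0,"dz": 0,"ax": 0,"ay": 0,"az": 0},{"claw": 1,"dx": 0,"dy": 0,"dz": 0.6,"ax": 0,"ay": 0,"az": 0},{"claw": 1,"dx": 0,"dy": 0,"dz": 0.6,"ax": 0,"ay": 0,"az": 0},{"claw": 1,"dx": 0,"dy": 0,"dz": 0.4,"ax": 0,"ay": 0,"az": 0},{"claw": 1,"dx": 0,"dy": 0,"dz": 0.2,"ax": 0,"ay": 0,"az": 0},{"claw": 1,"dx": 0,"dy": 0,"dz": 0.12,"ax": 0,"ay": 0,"az": 0},{"claw": 1,"dx": 0,"dy": 0,"dz": 0,"ax": 0,"ay": 0,"az": 0},{"claw": 1,"dx": 0,"dy": 0,"dz": 0,"ax": 0,"ay": 0,"az": 0}]'

```text
clock: 24.65
position: [0.5452, 0.0964, 0.0167]
ee_rot: [[0.989, -0.147, 0.003], [-0.147, -0.989, -0.0], [0.003, -0.0, -1.0]]
ft_force: [0.2, 0.2, -0.1]
opening: 0.348
gripper_force: 49.7
```

arm_command --commands '[{"claw": 1,"dx": 0,"dy": 0,"dz": 0.03,"ax": 0,"ay": 0,"az": 0},{"claw": 1,"dx": 0,"dy": 0,"dz": 0,"ax": 0,"ay": 0,"az": 0},{"claw": 1,"dx": 0,"dy": 0,"dz": 0,"ax": 0,"ay": 0,"az": 0},{"claw": 0.59,"dx": 0,"dy": 0,"dz": 0,"ax": 0,"ay": 0,"az": 0},{"claw": 0.59,"dx": 0,"dy": 0,"dz": 0,"ax": 0,"ay": 0,"az": 0},{"claw": 0.59,"dx": 0,"dy": 0,"dz": 0,"ax": 0,"ay": 0,"az": 0},{"claw": 0.59,"dx": 0,"dy": 0,"dz": -0.5,"ax": 0,"ay": 0,"az": 0},{"claw": 0.5,"dx": 0,"dy": 0,"dz": -1,"ax": 0,"ay": 0,"az": 0},{"claw": 0.35,"dx": 0,"dy": 0,"dz": -1,"ax": 0,"ay": 0,"az": 0},{"claw": 0.35,"dx": 0,"dy": 0,"dz": 0,"ax": 0,"ay": 0,"az": 0}]'

```text
clock: 25.9
position: [0.5471, 0.0969, 0.171]
ee_rot: [[0.989, -0.146, 0.013], [-0.146, -0.989, 0.001], [0.013, -0.003, -1.0]]
ft_force: [0.3, 0.1, -1.0]
opening: 0.655
gripper_force: 0.0
```

```bash
python3 next.py .4447 -.2252
```

```text
25.9 [0.5471 0.0969 0.171 ] 0.655
2x a [ 0.098  0.531 -0.518]
7x d [-0.276  0.767 -0.062]
2x d [-0.117  0.012  0.668]
```

arm_command --commands '[{"claw": 0.35,"dx": 0,"dy": 0,"dz": 0,"ax": 0.098,"ay": 0.531,"az": -0.518},{"claw": 0.35,"dx": 0,"dy": 0,"dz": 0,"ax": 0.098,"ay": 0.531,"az": -0.518},{"claw": 0.35,"dx": -0.276,"dy": 0.767,"dz": -0.062,"ax": 0,"ay": 0,"az": 0},{"claw": 0.35,"dx": -0.276,"dy": 0.767,"dz": -0.062,"ax": 0,"ay": 0,"az": 0},{"claw": 0.35,"dx": -0.276,"dy": 0.767,"dz": -0.062,"ax": 0,"ay": 0,"az": 0},{"claw": 0.35,"dx": -0.276,"dy": 0.767,"dz": -0.062,"ax": 0,"ay": 0,"az": 0},{"claw": 0.35,"dx": -0.276,"dy": 0.767,"dz": -0.062,"ax": 0,"ay": 0,"az": 0},{"claw": 0.35,"dx": -0.276,"dy": 0.767,"dz": -0.062,"ax": 0,"ay": 0,"az": 0},{"claw": 0.35,"dx": -0.276,"dy": 0.767,"dz": -0.062,"ax": 0,"ay": 0,"az": 0},{"claw": 0.35,"dx": -0.117,"dy": 0.012,"dz": 0.668,"ax": 0,"ay": 0,"az": 0},{"claw": 0.35,"dx": -0.117,"dy": 0.012,"dz": 0.668,"ax": 0,"ay": 0,"az": 0},{"claw": 0.35,"dx": 0,"dy": 0,"dz": 0,"ax": 0,"ay": 0,"az": 0},{"claw": 0.35,"dx": 0,"dy": 0,"dz": 0,"ax": 0,"ay": 0,"az": 0}]'

```text
clock: 27.52
position: [0.4287, -0.2271, 0.0855]
ee_rot: [[0.987, 0.01, 0.162], [0.008, -1.0, 0.017], [0.163, -0.016, -0.987]]
ft_force: [1.0, -0.2, 1.6]
opening: 0.646
gripper_force: 0.0
```

```bash
python3 look.py .006
```

```text
27.525 0.6459259302658292 [319. 250.] 2635
0.9305729984301413 [ 0.4444 -0.2252 -0.2247]
[ 0.44336157 -0.22531754  0.02162678]
1x a [0.021 0.059 0.836]
3x d [ 0.015 -0.006  0.368]
```

arm_command --commands '[{"claw": 0.35,"dx": 0.02,"dy": -0.01,"dz": 0.25,"ax": 0.021,"ay": 0.059,"az": 0.836},{"claw": 0.35,"dx": 0.025,"dy": -0.01,"dz": 0.25,"ax": 0,"ay": 0,"az": 0},{"claw": 0.35,"dx": 0,"dy": 0,"dz": 0.3,"ax": 0,"ay": 0,"az": 0},{"claw": 0.35,"dx": 0,"dy": 0,"dz": 0.2,"ax": 0,"ay": 0,"az": 0},{"claw": 0.35,"dx": 0,"dy": 0,"dz": 0.1,"ax": 0,"ay": 0,"az": 0},{"claw": 0.35,"dx": 0,"dy": 0,"dz": 0,"ax": 0,"ay": 0,"az": 0},{"claw": 0.35,"dx": 0,"dy": 0,"dz": 0,"ax": 0,"ay": 0,"az": 0},{"claw": 1,"dx": 0,"dy": 0,"dz": 0,"ax": 0,"ay": 0,"az": 0},{"claw": 1,"dx": 0,"dy": 0,"dz": 0,"ax": 0,"ay": 0,"az": 0},{"claw": 1,"dx": 0,"dy": 0,"dz": 0,"ax": 0,"ay": 0,"az": 0},{"claw": 1,"dx": 0,"dy": 0,"dz": 0,"ax": 0,"ay": 0,"az": 0},{"claw": 1,"dx": 0,"dy": 0,"dz": 0,"ax": 0,"ay": 0,"az": 0},{"claw": 1,"dx": 0,"dy": 0,"dz": -0.6,"ax": 0,"ay": 0,"az": 0},{"claw": 1,"dx": 0,"dy": 0,"dz": -0.8,"ax": 0,"ay": 0,"az": 0},{"claw": 1,"dx": 0,"dy": 0,"dz": -0.8,"ax": 0,"ay": 0,"az": 0},{"claw": 1,"dx": 0,"dy": 0,"dz": 0,"ax": 0,"ay": 0,"az": 0},{"claw": 1,"dx": 0,"dy": 0,"dz": 0,"ax": 0,"ay": 0,"az": 0}]'

```text
clock: 29.7
position: [0.4194, -0.2272, 0.1489]
ee_rot: [[0.979, -0.113, 0.17], [-0.118, -0.993, 0.021], [0.166, -0.041, -0.985]]
ft_force: [0.3, 0.2, -0.6]
opening: 0.347
gripper_force: 49.6
```

```bash
python3 place.py -0.045 -0.024 0.004
```

```text
29.7 [ 0.4194 -0.2272  0.1489] 0.347 49.6
[0.4996 0.1032 0.13  ] [0.4996 0.1032 0.014 ]
2x a [-0.144 -0.554  0.102]
7x d [ 0.074 -0.806  0.045]
3x d [0.    0.    0.644]
```

arm_command --commands '[{"claw": 1,"dx": 0,"dy": 0,"dz": 0,"ax": -0.144,"ay": -0.554,"az": 0.102},{"claw": 1,"dx": 0,"dy": 0,"dz": 0,"ax": -0.144,"ay": -0.554,"az": 0.102},{"claw": 1,"dx": 0.074,"dy": -0.806,"dz": 0.045,"ax": 0,"ay": 0,"az": 0},{"claw": 1,"dx": 0.074,"dy": -0.806,"dz": 0.045,"ax": 0,"ay": 0,"az": 0},{"claw": 1,"dx": 0.074,"dy": -0.806,"dz": 0.045,"ax": 0,"ay": 0,"az": 0},{"claw": 1,"dx": 0.074,"dy": -0.806,"dz": 0.045,"ax": 0,"ay": 0,"az": 0},{"claw": 1,"dx": 0.074,"dy": -0.806,"dz": 0.045,"ax": 0,"ay": 0,"az": 0},{"claw": 1,"dx": 0.074,"dy": -0.806,"dz": 0.045,"ax": 0,"ay": 0,"az": 0},{"claw": 1,"dx": 0.074,"dy": -0.806,"dz": 0.045,"ax": 0,"ay": 0,"az": 0},{"claw": 1,"dx": 0,"dy": 0,"dz": 0,"ax": 0,"ay": 0,"az": 0},{"claw": 1,"dx": 0,"dy": 0,"dz": 0,"ax": 0,"ay": 0,"az": 0},{"claw": 1,"dx": 0,"dy": 0,"dz": 0.6,"ax": 0,"ay": 0,"az": 0},{"claw": 1,"dx": 0,"dy": 0,"dz": 0.6,"ax": 0,"ay": 0,"az": 0},{"claw": 1,"dx": 0,"dy": 0,"dz": 0.4,"ax": 0,"ay": 0,"az": 0},{"claw": 1,"dx": 0,"dy": 0,"dz": 0.2,"ax": 0,"ay": 0,"az": 0},{"claw": 1,"dx": 0,"dy": 0,"dz": 0.1,"ax": 0,"ay": 0,"az": 0},{"claw": 1,"dx": 0,"dy": 0,"dz": 0.07,"ax": 0,"ay": 0,"az": 0},{"claw": 1,"dx": 0,"dy": 0,"dz": 0,"ax": 0,"ay": 0,"az": 0},{"claw": 1,"dx": 0,"dy": 0,"dz": 0,"ax": 0,"ay": 0,"az": 0}]'

```text
clock: 32.08
position: [0.5023, 0.102, 0.0157]
ee_rot: [[0.989, -0.147, 0.006], [-0.147, -0.989, -0.002], [0.007, 0.001, -1.0]]
ft_force: [-0.5, -3.0, 4.6]
opening: 0.35
gripper_force: 50.3
```

arm_command --commands '[{"claw": 0.59,"dx": 0,"dy": 0,"dz": 0,"ax": 0,"ay": 0,"az": 0},{"claw": 0.59,"dx": 0,"dy": 0,"dz": 0,"ax": 0,"ay": 0,"az": 0},{"claw": 0.59,"dx": 0,"dy": 0,"dz": 0,"ax": 0,"ay": 0,"az": 0},{"claw": 0.59,"dx": 0,"dy": 0,"dz": -0.5,"ax": 0,"ay": 0,"az": 0},{"claw": 0.5,"dx": 0,"dy": 0,"dz": -1,"ax": 0,"ay": 0,"az": 0},{"claw": 0.35,"dx": 0,"dy": 0,"dz": -1,"ax": 0,"ay": 0,"az": 0},{"claw": 0.35,"dx": 0,"dy": 0,"dz": 0,"ax": 0,"ay": 0,"az": 0},{"claw": 0.35,"dx": 0,"dy": 0,"dz": 0,"ax": 0,"ay": 0,"az": 0}]'

```text
clock: 33.08
position: [0.4998, 0.103, 0.1621]
ee_rot: [[0.989, -0.146, 0.0], [-0.146, -0.989, -0.001], [0.001, 0.001, -1.0]]
ft_force: [0.2, -0.5, -0.8]
opening: 0.649
gripper_force: 0.0
```

```bash
cat > tray.py <<'E'
from job import *
def trayboxes(c):
    I=c['pixels'].astype(int); RT=TR()
    poly=projN(c,[O+RT@np.array([x,y,.015]) for x,y in((-.072,-.053),(.072,-.053),(.072,.053),(-.072,.053))])
    M=np.zeros(I.shape[:2],np.uint8); cv2.fillConvexPoly(M,poly.round().astype(np.int32),1)
    w=((I.min(2)>170)&(M>0)).astype(np.uint8); w=cv2.morphologyEx(w,cv2.MORPH_OPEN,np.ones((3,3)))
    n,L,S,C=cv2.connectedComponentsWithStats(w)
    for i in range(1,n):
        if S[i,4]<60: continue
        p=ray(c,C[i],.028); r=fit(c,L==i,BOX[1::2]-[0,0,.018],lambda p:pose(p[0],p[1],.028,p[2]),np.array([p[0],p[1],-.147]),U=3)
        q=RT.T@(np.r_[r.x[:2],.01]-O); print(C[i].round(),S[i,4],'iou',round(1-r.fun,3),'bay',q[:2].round(4),'yaw',round(r.x[2]+.147,3))
if __name__=='__main__':
    trayboxes(snap('top'))
E
python3 tray.py; python3 next.py .4553 -.3231
```

```text
[235. 235.] 481 iou 0.314 bay [0.0181 0.0327] yaw 0.38
[250. 233.] 290 iou 0.379 bay [ 0.0335 -0.0014] yaw -0.07
[257. 270.] 101 iou 0.661 bay [-0.0589 -0.0372] yaw 0.167
33.125 [0.4993 0.1029 0.161 ] 0.648
2x a [ 0.106  0.579 -0.518]
9x d [-0.11   0.79  -0.033]
2x d [-0.103  0.01   0.586]
```

arm_command --commands '[{"claw": 0.35,"dx": 0,"dy": 0,"dz": 0,"ax": 0.106,"ay": 0.579,"az": -0.518},{"claw": 0.35,"dx": 0,"dy": 0,"dz": 0,"ax": 0.106,"ay": 0.579,"az": -0.518},{"claw": 0.35,"dx": -0.11,"dy": 0.79,"dz": -0.033,"ax": 0,"ay": 0,"az": 0},{"claw": 0.35,"dx": -0.11,"dy": 0.79,"dz": -0.033,"ax": 0,"ay": 0,"az": 0},{"claw": 0.35,"dx": -0.11,"dy": 0.79,"dz": -0.033,"ax": 0,"ay": 0,"az": 0},{"claw": 0.35,"dx": -0.11,"dy": 0.79,"dz": -0.033,"ax": 0,"ay": 0,"az": 0},{"claw": 0.35,"dx": -0.11,"dy": 0.79,"dz": -0.033,"ax": 0,"ay": 0,"az": 0},{"claw": 0.35,"dx": -0.11,"dy": 0.79,"dz": -0.033,"ax": 0,"ay": 0,"az": 0},{"claw": 0.35,"dx": -0.11,"dy": 0.79,"dz": -0.033,"ax": 0,"ay": 0,"az": 0},{"claw": 0.35,"dx": -0.11,"dy": 0.79,"dz": -0.033,"ax": 0,"ay": 0,"az": 0},{"claw": 0.35,"dx": -0.11,"dy": 0.79,"dz": -0.033,"ax": 0,"ay": 0,"az": 0},{"claw": 0.35,"dx": -0.103,"dy": 0.01,"dz": 0.586,"ax": 0,"ay": 0,"az": 0},{"claw": 0.35,"dx": -0.103,"dy": 0.01,"dz": 0.586,"ax": 0,"ay": 0,"az": 0},{"claw": 0.35,"dx": 0,"dy": 0,"dz": 0,"ax": 0,"ay": 0,"az": 0},{"claw": 0.35,"dx": 0,"dy": 0,"dz": 0,"ax": 0,"ay": 0,"az": 0}]'

```text
clock: 35.0
position: [0.443, -0.3241, 0.0912]
ee_rot: [[0.984, 0.01, 0.175], [0.007, -1.0, 0.019], [0.175, -0.018, -0.984]]
ft_force: [0.4, 0.8, 0.1]
opening: 0.651
gripper_force: 0.0
```

```bash
python3 look.py .006; python3 tray.py
```

```text
35.0 0.6507598685819621 [321. 256.] 2460
0.9201829141550614 [ 0.4547 -0.3234 -0.0811]
[ 0.45366348 -0.32349677  0.02155081]
1x a [ 0.006 -0.026 -0.123]
3x d [-0.012  0.001  0.397]
[261. 229.] 115 iou 0.779 bay [ 0.0467 -0.0275] yaw -0.045
[258. 245.] 121 iou 0.815 bay [ 0.0044 -0.0261] yaw 0.157
[255. 263.] 114 iou 0.767 bay [-0.0403 -0.026 ] yaw 0.156
```

arm_command --commands '[{"claw": 0.35,"dx": -0.02,"dy": 0,"dz": 0.3,"ax": 0.006,"ay": -0.026,"az": -0.123},{"claw": 0.35,"dx": -0.016,"dy": 0,"dz": 0.3,"ax": 0,"ay": 0,"az": 0},{"claw": 0.35,"dx": 0,"dy": 0,"dz": 0.3,"ax": 0,"ay": 0,"az": 0},{"claw": 0.35,"dx": 0,"dy": 0,"dz": 0.2,"ax": 0,"ay": 0,"az": 0},{"claw": 0.35,"dx": 0,"dy": 0,"dz": 0.09,"ax": 0,"ay": 0,"az": 0},{"claw": 0.35,"dx": 0,"dy": 0,"dz": 0,"ax": 0,"ay": 0,"az": 0},{"claw": 0.35,"dx": 0,"dy": 0,"dz": 0,"ax": 0,"ay": 0,"az": 0},{"claw": 1,"dx": 0,"dy": 0,"dz": 0,"ax": 0,"ay": 0,"az": 0},{"claw": 1,"dx": 0,"dy": 0,"dz": 0,"ax": 0,"ay": 0,"az": 0},{"claw": 1,"dx": 0,"dy": 0,"dz": 0,"ax": 0,"ay": 0,"az": 0},{"claw": 1,"dx": 0,"dy": 0,"dz": 0,"ax": 0,"ay": 0,"az": 0},{"claw": 1,"dx": 0,"dy": 0,"dz": 0,"ax": 0,"ay": 0,"az": 0},{"claw": 1,"dx": 0,"dy": 0,"dz": -0.6,"ax": 0,"ay": 0,"az": 0},{"claw": 1,"dx": 0,"dy": 0,"dz": -0.8,"ax": 0,"ay": 0,"az": 0},{"claw": 1,"dx": 0,"dy": 0,"dz": -0.8,"ax": 0,"ay": 0,"az": 0},{"claw": 1,"dx": 0,"dy": 0,"dz": 0,"ax": 0,"ay": 0,"az": 0},{"claw": 1,"dx": 0,"dy": 0,"dz": 0,"ax": 0,"ay": 0,"az": 0}]'

```text
clock: 37.22
position: [0.4302, -0.3253, 0.1492]
ee_rot: [[0.985, 0.029, 0.17], [0.025, -0.999, 0.021], [0.171, -0.016, -0.985]]
ft_force: [0.1, 1.1, -1.5]
opening: 0.344
gripper_force: 49.5
```

```bash
python3 place.py 0.045 0.0235 0.004
```

```text
37.225 [ 0.4302 -0.3253  0.1492] 0.344 49.5
[0.5956 0.137  0.13  ] [0.5956 0.137  0.014 ]
2x a [-0.104 -0.567  0.579]
10x d [ 0.16  -0.803  0.032]
3x d [0.    0.    0.644]
```

arm_command --commands '[{"claw": 1,"dx": 0,"dy": 0,"dz": 0,"ax": -0.104,"ay": -0.567,"az": 0.579},{"claw": 1,"dx": 0,"dy": 0,"dz": 0,"ax": -0.104,"ay": -0.567,"az": 0.579},{"claw": 1,"dx": 0.16,"dy": -0.8055,"dz": 0.032,"ax": 0,"ay": 0,"az": 0},{"claw": 1,"dx": 0.16,"dy": -0.8055,"dz": 0.032,"ax": 0,"ay": 0,"az": 0},{"claw": 1,"dx": 0.16,"dy": -0.8055,"dz": 0.032,"ax": 0,"ay": 0,"az": 0},{"claw": 1,"dx": 0.16,"dy": -0.8055,"dz": 0.032,"ax": 0,"ay": 0,"az": 0},{"claw": 1,"dx": 0.16,"dy": -0.8055,"dz": 0.032,"ax": 0,"ay": 0,"az": 0},{"claw": 1,"dx": 0.16,"dy": -0.8055,"dz": 0.032,"ax": 0,"ay": 0,"az": 0},{"claw": 1,"dx": 0.16,"dy": -0.8055,"dz": 0.032,"ax": 0,"ay": 0,"az": 0},{"claw": 1,"dx": 0.16,"dy": -0.8055,"dz": 0.032,"ax": 0,"ay": 0,"az": 0},{"claw": 1,"dx": 0.16,"dy": -0.8055,"dz": 0.032,"ax": 0,"ay": 0,"az": 0},{"claw": 1,"dx": 0.16,"dy": -0.8055,"dz": 0.032,"ax": 0,"ay": 0,"az": 0},{"claw": 1,"dx": 0,"dy": 0,"dz": 0,"ax": 0,"ay": 0,"az": 0},{"claw": 1,"dx": 0,"dy": 0,"dz": 0,"ax": 0,"ay": 0,"az": 0}]'

```text
clock: 38.98
position: [0.5953, 0.1382, 0.1285]
ee_rot: [[0.989, -0.146, -0.003], [-0.146, -0.989, -0.002], [-0.002, 0.003, -1.0]]
ft_force: [0.6, 0.1, -0.5]
opening: 0.348
gripper_force: 49.7
```

```bash
python3 place.py 0.045 0.025 0.004
python3 - <<'E'
from tray import *
c=snap('wrist','w5.png'); trayboxes(c)
E
```

```text
38.975 [0.5953 0.1382 0.1285] 0.348 49.7
[0.5958 0.1385 0.13  ] [0.5958 0.1385 0.014 ]
1x d [ 0.008 -0.005 -0.025]
3x d [0.    0.    0.644]
[384. 235.] 1736 iou 0.975 bay [ 0.0482 -0.0231] yaw 0.004
[319. 300.] 4987 iou 0.309 bay [0.0098 0.0262] yaw -0.002
[385. 282.] 1012 iou 0.646 bay [ 0.0073 -0.0231] yaw 0.007
```

View pics/w5.png

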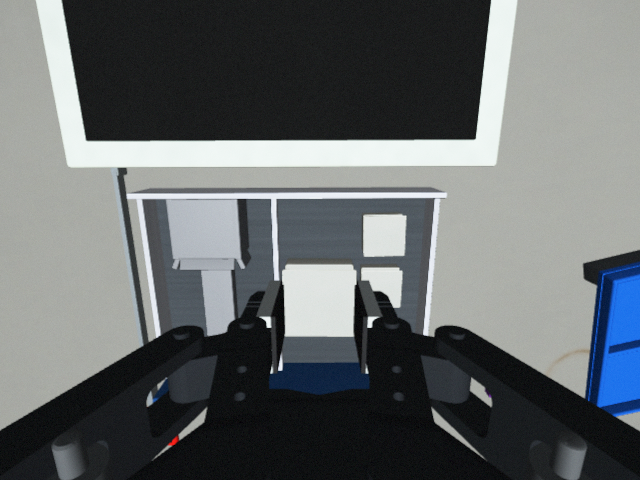

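The boxes at (384,235) and (381,287) sit properly in the right column and the held box is at (319,300). The finger plates are thin, so there is room. Descending.

arm_command --commands '[{"claw": 1,"dx": 0,"dy": 0,"dz": 0.6,"ax": 0,"ay": 0,"az": 0},{"claw": 1,"dx": 0,"dy": 0,"dz": 0.6,"ax": 0,"ay": 0,"az": 0},{"claw": 1,"dx": 0,"dy": 0,"dz": 0.4,"ax": 0,"ay": 0,"az": 0},{"claw": 1,"dx": 0,"dy": 0,"dz": 0.2,"ax": 0,"ay": 0,"az": 0},{"claw": 1,"dx": 0,"dy": 0,"dz": 0.08,"ax": 0,"ay": 0,"az": 0},{"claw": 1,"dx": 0,"dy": 0,"dz": 0.04,"ax": 0,"ay": 0,"az": 0},{"claw": 1,"dx": 0,"dy": 0,"dz": 0,"ax": 0,"ay": 0,"az": 0},{"claw": 1,"dx": 0,"dy": 0,"dz": 0,"ax": 0,"ay": 0,"az": 0},{"claw": 1,"dx": 0,"dy": 0,"dz": 0,"ax": 0,"ay": 0,"az": 0}]'

```text
clock: 40.15
position: [0.5967, 0.1385, 0.0162]
ee_rot: [[0.989, -0.146, 0.002], [-0.146, -0.989, -0.001], [0.002, 0.001, -1.0]]
ft_force: [0.2, 0.8, 1.1]
opening: 0.346
gripper_force: 49.8
```

arm_command --commands '[{"claw": 1,"dx": 0,"dy": 0,"dz": 0.02,"ax": 0,"ay": 0,"az": 0},{"claw": 1,"dx": 0,"dy": 0,"dz": 0,"ax": 0,"ay": 0,"az": 0},{"claw": 0.59,"dx": 0,"dy": 0,"dz": 0,"ax": 0,"ay": 0,"az": 0},{"claw": 0.59,"dx": 0,"dy": 0,"dz": 0,"ax": 0,"ay": 0,"az": 0},{"claw": 0.59,"dx": 0,"dy": 0,"dz": 0,"ax": 0,"ay": 0,"az": 0},{"claw": 0.59,"dx": 0,"dy": 0,"dz": -0.5,"ax": 0,"ay": 0,"az": 0},{"claw": 0.5,"dx": 0,"dy": 0,"dz": -1,"ax": 0,"ay": 0,"az": 0},{"claw": 0.35,"dx": 0,"dy": 0,"dz": -1,"ax": 0,"ay": 0,"az": 0},{"claw": 0.35,"dx": 0,"dy": 0,"dz": 0,"ax": 0,"ay": 0,"az": 0},{"claw": 0.35,"dx": 0,"dy": 0,"dz": 0,"ax": 0,"ay": 0,"az": 0}]'

```text
clock: 41.4
position: [0.5962, 0.1385, 0.164]
ee_rot: [[0.989, -0.146, 0.001], [-0.146, -0.989, -0.001], [0.001, 0.001, -1.0]]
ft_force: [-0.0, 0.1, 0.1]
opening: 0.652
gripper_force: 0.0
```

```bash
python3 next.py .5189 -.2251
```

```text
41.4 [0.5962 0.1385 0.164 ] 0.652
2x a [ 0.106  0.57  -0.518]
8x d [-0.191  0.758 -0.047]
2x d [-0.088  0.009  0.504]
```

arm_command --commands '[{"claw": 0.35,"dx": 0,"dy": 0,"dz": 0,"ax": 0.106,"ay": 0.57,"az": -0.518},{"claw": 0.35,"dx": 0,"dy": 0,"dz": 0,"ax": 0.106,"ay": 0.57,"az": -0.518},{"claw": 0.35,"dx": -0.191,"dy": 0.758,"dz": -0.047,"ax": 0,"ay": 0,"az": 0},{"claw": 0.35,"dx": -0.191,"dy": 0.758,"dz": -0.047,"ax": 0,"ay": 0,"az": 0},{"claw": 0.35,"dx": -0.191,"dy": 0.758,"dz": -0.047,"ax": 0,"ay": 0,"az": 0},{"claw": 0.35,"dx": -0.191,"dy": 0.758,"dz": -0.047,"ax": 0,"ay": 0,"az": 0},{"claw": 0.35,"dx": -0.191,"dy": 0.758,"dz": -0.047,"ax": 0,"ay": 0,"az": 0},{"claw": 0.35,"dx": -0.191,"dy": 0.758,"dz": -0.047,"ax": 0,"ay": 0,"az": 0},{"claw": 0.35,"dx": -0.191,"dy": 0.758,"dz": -0.047,"ax": 0,"ay": 0,"az": 0},{"claw": 0.35,"dx": -0.191,"dy": 0.758,"dz": -0.047,"ax": 0,"ay": 0,"az": 0},{"claw": 0.35,"dx": -0.088,"dy": 0.009,"dz": 0.504,"ax": 0,"ay": 0,"az": 0},{"claw": 0.35,"dx": -0.088,"dy": 0.009,"dz": 0.504,"ax": 0,"ay": 0,"az": 0},{"claw": 0.35,"dx": 0,"dy": 0,"dz": 0,"ax": 0,"ay": 0,"az": 0},{"claw": 0.35,"dx": 0,"dy": 0,"dz": 0,"ax": 0,"ay": 0,"az": 0}]'

```text
clock: 43.15
position: [0.5058, -0.2262, 0.103]
ee_rot: [[0.985, 0.011, 0.172], [0.008, -1.0, 0.019], [0.172, -0.018, -0.985]]
ft_force: [0.1, -0.3, -1.1]
opening: 0.65
gripper_force: 0.0
```

```bash
python3 look.py .006; python3 tray.py
```

```text
43.15 0.6503877463925888 [321. 254.] 2503
0.9236037070450258 [ 0.5184 -0.2252 -0.1861]
[ 0.51741406 -0.22532059  0.03460681]
1x a [ 0.003 -0.006  0.578]
3x d [-0.006  0.002  0.39 ]
[242. 226.] 109 iou 0.746 bay [0.0487 0.0223] yaw -0.186
[261. 229.] 110 iou 0.755 bay [ 0.0487 -0.0284] yaw 0.176
[258. 245.] 110 iou 0.738 bay [ 0.0059 -0.0272] yaw -0.15
[255. 262.] 111 iou 0.732 bay [-0.0394 -0.0281] yaw -0.154
```

arm_command --commands '[{"claw": 0.35,"dx": -0.02,"dy": 0,"dz": 0.3,"ax": 0.003,"ay": -0.006,"az": 0.578},{"claw": 0.35,"dx": 0,"dy": 0,"dz": 0.3,"ax": 0,"ay": 0,"az": 0},{"claw": 0.35,"dx": 0,"dy": 0,"dz": 0.3,"ax": 0,"ay": 0,"az": 0},{"claw": 0.35,"dx": 0,"dy": 0,"dz": 0.18,"ax": 0,"ay": 0,"az": 0},{"claw": 0.35,"dx": 0,"dy": 0,"dz": 0.09,"ax": 0,"ay": 0,"az": 0},{"claw": 0.35,"dx": 0,"dy": 0,"dz": 0,"ax": 0,"ay": 0,"az": 0},{"claw": 0.35,"dx": 0,"dy": 0,"dz": 0,"ax": 0,"ay": 0,"az": 0},{"claw": 1,"dx": 0,"dy": 0,"dz": 0,"ax": 0,"ay": 0,"az": 0},{"claw": 1,"dx": 0,"dy": 0,"dz": 0,"ax": 0,"ay": 0,"az": 0},{"claw": 1,"dx": 0,"dy": 0,"dz": 0,"ax": 0,"ay": 0,"az": 0},{"claw": 1,"dx": 0,"dy": 0,"dz": 0,"ax": 0,"ay": 0,"az": 0},{"claw": 1,"dx": 0,"dy": 0,"dz": 0,"ax": 0,"ay": 0,"az": 0},{"claw": 1,"dx": 0,"dy": 0,"dz": -0.6,"ax": 0,"ay": 0,"az": 0},{"claw": 1,"dx": 0,"dy": 0,"dz": -0.7,"ax": 0,"ay": 0,"az": 0},{"claw": 1,"dx": 0,"dy": 0,"dz": -0.7,"ax": 0,"ay": 0,"az": 0},{"claw": 1,"dx": 0,"dy": 0,"dz": 0,"ax": 0,"ay": 0,"az": 0},{"claw": 1,"dx": 0,"dy": 0,"dz": 0,"ax": 0,"ay": 0,"az": 0}]'

```text
clock: 45.38
position: [0.4958, -0.2272, 0.1507]
ee_rot: [[0.983, -0.075, 0.17], [-0.079, -0.997, 0.02], [0.168, -0.033, -0.985]]
ft_force: [-0.5, 0.5, -0.9]
opening: 0.346
gripper_force: 49.6
```

```bash
python3 place.py 0.0 0.025 0.0045
```

```text
45.375 [ 0.4958 -0.2272  0.1507] 0.346 49.6
[0.5513 0.145  0.13  ] [0.5513 0.145  0.0145]
2x a [-0.131 -0.56   0.23 ]
8x d [ 0.001 -0.784  0.043]
3x d [0.    0.    0.642]
```

arm_command --commands '[{"claw": 1,"dx": 0,"dy": 0,"dz": 0,"ax": -0.131,"ay": -0.56,"az": 0.23},{"claw": 1,"dx": 0,"dy": 0,"dz": 0,"ax": -0.131,"ay": -0.56,"az": 0.23},{"claw": 1,"dx": 0,"dy": -0.784,"dz": 0.043,"ax": 0,"ay": 0,"az": 0},{"claw": 1,"dx": 0,"dy": -0.784,"dz": 0.043,"ax": 0,"ay": 0,"az": 0},{"claw": 1,"dx": 0,"dy": -0.784,"dz": 0.043,"ax": 0,"ay": 0,"az": 0},{"claw": 1,"dx": 0,"dy": -0.784,"dz": 0.043,"ax": 0,"ay": 0,"az": 0},{"claw": 1,"dx": 0,"dy": -0.784,"dz": 0.043,"ax": 0,"ay": 0,"az": 0},{"claw": 1,"dx": 0,"dy": -0.784,"dz": 0.043,"ax": 0,"ay": 0,"az": 0},{"claw": 1,"dx": 0,"dy": -0.784,"dz": 0.043,"ax": 0,"ay": 0,"az": 0},{"claw": 1,"dx": 0,"dy": -0.784,"dz": 0.043,"ax": 0,"ay": 0,"az": 0},{"claw": 1,"dx": 0,"dy": 0,"dz": 0,"ax": 0,"ay": 0,"az": 0},{"claw": 1,"dx": 0,"dy": 0,"dz": 0,"ax": 0,"ay": 0,"az": 0},{"claw": 1,"dx": 0,"dy": 0,"dz": 0.6,"ax": 0,"ay": 0,"az": 0},{"claw": 1,"dx": 0,"dy": 0,"dz": 0.6,"ax": 0,"ay": 0,"az": 0},{"claw": 1,"dx": 0,"dy": 0,"dz": 0.4,"ax": 0,"ay": 0,"az": 0},{"claw": 1,"dx": 0,"dy": 0,"dz": 0.2,"ax": 0,"ay": 0,"az": 0},{"claw": 1,"dx": 0,"dy": 0,"dz": 0.1,"ax": 0,"ay": 0,"az": 0},{"claw": 1,"dx": 0,"dy": 0,"dz": 0.03,"ax": 0,"ay": 0,"az": 0},{"claw": 1,"dx": 0,"dy": 0,"dz": 0,"ax": 0,"ay": 0,"az": 0},{"claw": 1,"dx": 0,"dy": 0,"dz": 0,"ax": 0,"ay": 0,"az": 0}]'

```text
clock: 47.88
position: [0.5522, 0.1447, 0.0164]
ee_rot: [[0.989, -0.146, 0.003], [-0.146, -0.989, -0.001], [0.003, 0.0, -1.0]]
ft_force: [-0.2, -1.5, 3.9]
opening: 0.346
gripper_force: 50.1
```

Contact at 3.9 N. Releasing and rising.

arm_command --commands '[{"claw": 0.59,"dx": 0,"dy": 0,"dz": 0,"ax": 0,"ay": 0,"az": 0},{"claw": 0.59,"dx": 0,"dy": 0,"dz": 0,"ax": 0,"ay": 0,"az": 0},{"claw": 0.59,"dx": 0,"dy": 0,"dz": 0,"ax": 0,"ay": 0,"az": 0},{"claw": 0.59,"dx": 0,"dy": 0,"dz": -0.5,"ax": 0,"ay": 0,"az": 0},{"claw": 0.5,"dx": 0,"dy": 0,"dz": -1,"ax": 0,"ay": 0,"az": 0},{"claw": 0.35,"dx": 0,"dy": 0,"dz": -1,"ax": 0,"ay": 0,"az": 0},{"claw": 0.35,"dx": 0,"dy": 0,"dz": 0,"ax": 0,"ay": 0,"az": 0},{"claw": 0.35,"dx": 0,"dy": 0,"dz": 0,"ax": 0,"ay": 0,"az": 0}]'

```text
clock: 48.88
position: [0.5512, 0.145, 0.1649]
ee_rot: [[0.989, -0.146, 0.001], [-0.146, -0.989, -0.001], [0.001, 0.001, -1.0]]
ft_force: [-0.1, -0.1, -0.3]
opening: 0.65
gripper_force: 0.0
```

```bash
python3 next.py .5286 -.3129
```

```text
48.875 [0.5512 0.145  0.1649] 0.65
2x a [ 0.105  0.569 -0.518]
10x d [-0.064  0.765 -0.025]
2x d [-0.09   0.009  0.511]
```

arm_command --commands '[{"claw": 0.35,"dx": 0,"dy": 0,"dz": 0,"ax": 0.105,"ay": 0.569,"az": -0.518},{"claw": 0.35,"dx": 0,"dy": 0,"dz": 0,"ax": 0.105,"ay": 0.569,"az": -0.518},{"claw": 0.35,"dx": -0.064,"dy": 0.765,"dz": -0.025,"ax": 0,"ay": 0,"az": 0},{"claw": 0.35,"dx": -0.064,"dy": 0.765,"dz": -0.025,"ax": 0,"ay": 0,"az": 0},{"claw": 0.35,"dx": -0.064,"dy": 0.765,"dz": -0.025,"ax": 0,"ay": 0,"az": 0},{"claw": 0.35,"dx": -0.064,"dy": 0.765,"dz": -0.025,"ax": 0,"ay": 0,"az": 0},{"claw": 0.35,"dx": -0.064,"dy": 0.765,"dz": -0.025,"ax": 0,"ay": 0,"az": 0},{"claw": 0.35,"dx": -0.064,"dy": 0.765,"dz": -0.025,"ax": 0,"ay": 0,"az": 0},{"claw": 0.35,"dx": -0.064,"dy": 0.765,"dz": -0.025,"ax": 0,"ay": 0,"az": 0},{"claw": 0.35,"dx": -0.064,"dy": 0.765,"dz": -0.025,"ax": 0,"ay": 0,"az": 0},{"claw": 0.35,"dx": -0.064,"dy": 0.765,"dz": -0.025,"ax": 0,"ay": 0,"az": 0},{"claw": 0.35,"dx": -0.064,"dy": 0.765,"dz": -0.025,"ax": 0,"ay": 0,"az": 0},{"claw": 0.35,"dx": -0.09,"dy": 0.009,"dz": 0.511,"ax": 0,"ay": 0,"az": 0},{"claw": 0.35,"dx": -0.09,"dy": 0.009,"dz": 0.511,"ax": 0,"ay": 0,"az": 0},{"claw": 0.35,"dx": 0,"dy": 0,"dz": 0,"ax": 0,"ay": 0,"az": 0},{"claw": 0.35,"dx": 0,"dy": 0,"dz": 0,"ax": 0,"ay": 0,"az": 0}]'

```text
clock: 50.88
position: [0.5156, -0.3143, 0.1032]
ee_rot: [[0.985, 0.011, 0.172], [0.007, -1.0, 0.019], [0.172, -0.018, -0.985]]
ft_force: [0.3, -0.1, 1.4]
opening: 0.649
gripper_force: 0.0
```

```bash
python3 look.py .006; python3 tray.py
```

```text
50.875 0.6490911246129372 [319. 255.] 2472
0.9135863315262034 [ 0.528  -0.3124 -0.1688]
[ 0.52700278 -0.31254257  0.03461584]
1x a [ 0.005 -0.008  0.462]
3x d [-0.007 -0.004  0.392]
[242. 226.] 107 iou 0.731 bay [0.0483 0.022 ] yaw -0.213
[261. 229.] 110 iou 0.755 bay [ 0.0487 -0.0284] yaw 0.176
[239. 244.] 113 iou 0.761 bay [0.0023 0.0211] yaw 0.146
[258. 245.] 110 iou 0.74 bay [ 0.0059 -0.0272] yaw -0.145
[255. 262.] 110 iou 0.723 bay [-0.0397 -0.0291] yaw -0.017
```

arm_command --commands '[{"claw": 0.35,"dx": -0.02,"dy": -0.01,"dz": 0.3,"ax": 0.005,"ay": -0.008,"az": 0.462},{"claw": 0.35,"dx": 0,"dy": 0,"dz": 0.3,"ax": 0,"ay": 0,"az": 0},{"claw": 0.35,"dx": 0,"dy": 0,"dz": 0.3,"ax": 0,"ay": 0,"az": 0},{"claw": 0.35,"dx": 0,"dy": 0,"dz": 0.18,"ax": 0,"ay": 0,"az": 0},{"claw": 0.35,"dx": 0,"dy": 0,"dz": 0.09,"ax": 0,"ay": 0,"az": 0},{"claw": 0.35,"dx": 0,"dy": 0,"dz": 0,"ax": 0,"ay": 0,"az": 0},{"claw": 0.35,"dx": 0,"dy": 0,"dz": 0,"ax": 0,"ay": 0,"az": 0},{"claw": 1,"dx": 0,"dy": 0,"dz": 0,"ax": 0,"ay": 0,"az": 0},{"claw": 1,"dx": 0,"dy": 0,"dz": 0,"ax": 0,"ay": 0,"az": 0},{"claw": 1,"dx": 0,"dy": 0,"dz": 0,"ax": 0,"ay": 0,"az": 0},{"claw": 1,"dx": 0,"dy": 0,"dz": 0,"ax": 0,"ay": 0,"az": 0},{"claw": 1,"dx": 0,"dy": 0,"dz": 0,"ax": 0,"ay": 0,"az": 0},{"claw": 1,"dx": 0,"dy": 0,"dz": -0.6,"ax": 0,"ay": 0,"az": 0},{"claw": 1,"dx": 0,"dy": 0,"dz": -0.7,"ax": 0,"ay": 0,"az": 0},{"claw": 1,"dx": 0,"dy": 0,"dz": -0.7,"ax": 0,"ay": 0,"az": 0},{"claw": 1,"dx": 0,"dy": 0,"dz": 0,"ax": 0,"ay": 0,"az": 0},{"claw": 1,"dx": 0,"dy": 0,"dz": 0,"ax": 0,"ay": 0,"az": 0}]'

```text
clock: 53.1
position: [0.5055, -0.3147, 0.1508]
ee_rot: [[0.984, -0.058, 0.17], [-0.062, -0.998, 0.02], [0.169, -0.031, -0.985]]
ft_force: [-0.6, 1.1, -1.2]
opening: 0.343
gripper_force: 49.6
```

```bash
python3 place.py -0.043 0.025 0.0045
```

```text
53.1 [ 0.5055 -0.3147  0.1508] 0.343 49.6
[0.5088 0.1513 0.13  ] [0.5088 0.1513 0.0145]
2x a [-0.127 -0.56   0.288]
10x d [-0.108 -0.769  0.035]
3x d [0.    0.    0.642]
```

arm_command --commands '[{"claw": 1,"dx": 0,"dy": 0,"dz": 0,"ax": -0.127,"ay": -0.56,"az": 0.288},{"claw": 1,"dx": 0,"dy": 0,"dz": 0,"ax": -0.127,"ay": -0.56,"az": 0.288},{"claw": 1,"dx": -0.108,"dy": -0.769,"dz": 0.035,"ax": 0,"ay": 0,"az": 0},{"claw": 1,"dx": -0.108,"dy": -0.769,"dz": 0.035,"ax": 0,"ay": 0,"az": 0},{"claw": 1,"dx": -0.108,"dy": -0.769,"dz": 0.035,"ax": 0,"ay": 0,"az": 0},{"claw": 1,"dx": -0.108,"dy": -0.769,"dz": 0.035,"ax": 0,"ay": 0,"az": 0},{"claw": 1,"dx": -0.108,"dy": -0.769,"dz": 0.035,"ax": 0,"ay": 0,"az": 0},{"claw": 1,"dx": -0.108,"dy": -0.769,"dz": 0.035,"ax": 0,"ay": 0,"az": 0},{"claw": 1,"dx": -0.108,"dy": -0.769,"dz": 0.035,"ax": 0,"ay": 0,"az": 0},{"claw": 1,"dx": -0.108,"dy": -0.769,"dz": 0.035,"ax": 0,"ay": 0,"az": 0},{"claw": 1,"dx": -0.108,"dy": -0.769,"dz": 0.035,"ax": 0,"ay": 0,"az": 0},{"claw": 1,"dx": -0.108,"dy": -0.769,"dz": 0.035,"ax": 0,"ay": 0,"az": 0},{"claw": 1,"dx": 0,"dy": 0,"dz": 0,"ax": 0,"ay": 0,"az": 0},{"claw": 1,"dx": 0,"dy": 0,"dz": 0,"ax": 0,"ay": 0,"az": 0},{"claw": 1,"dx": 0,"dy": 0,"dz": 0.6,"ax": 0,"ay": 0,"az": 0},{"claw": 1,"dx": 0,"dy": 0,"dz": 0.6,"ax": 0,"ay": 0,"az": 0},{"claw": 1,"dx": 0,"dy": 0,"dz": 0.4,"ax": 0,"ay": 0,"az": 0},{"claw": 1,"dx": 0,"dy": 0,"dz": 0.2,"ax": 0,"ay": 0,"az": 0},{"claw": 1,"dx": 0,"dy": 0,"dz": 0.12,"ax": 0,"ay": 0,"az": 0},{"claw": 1,"dx": 0,"dy": 0,"dz": 0,"ax": 0,"ay": 0,"az": 0}]'

```text
clock: 55.6
position: [0.5104, 0.1504, 0.0168]
ee_rot: [[0.989, -0.147, 0.003], [-0.147, -0.989, -0.001], [0.003, 0.0, -1.0]]
ft_force: [0.0, -0.2, -0.5]
opening: 0.348
gripper_force: 49.7
```

arm_command --commands '[{"claw": 1,"dx": 0,"dy": 0,"dz": 0.02,"ax": 0,"ay": 0,"az": 0},{"claw": 1,"dx": 0,"dy": 0,"dz": 0,"ax": 0,"ay": 0,"az": 0},{"claw": 0.59,"dx": 0,"dy": 0,"dz": 0,"ax": 0,"ay": 0,"az": 0},{"claw": 0.59,"dx": 0,"dy": 0,"dz": 0,"ax": 0,"ay": 0,"az": 0},{"claw": 0.59,"dx": 0,"dy": 0,"dz": 0,"ax": 0,"ay": 0,"az": 0},{"claw": 0.59,"dx": 0,"dy": 0,"dz": -0.5,"ax": 0,"ay": 0,"az": 0},{"claw": 0.5,"dx": 0,"dy": 0,"dz": -1,"ax": 0,"ay": 0,"az": 0},{"claw": 0.35,"dx": 0,"dy": 0,"dz": -1,"ax": 0,"ay": 0,"az": 0},{"claw": 0.35,"dx": 0,"dy": 0,"dz": 0,"ax": 0,"ay": 0,"az": 0},{"claw": 0.35,"dx": 0,"dy": 0,"dz": 0,"ax": 0,"ay": 0,"az": 0}]'

```text
clock: 56.85
position: [0.5092, 0.151, 0.1637]
ee_rot: [[0.989, -0.146, 0.001], [-0.146, -0.989, -0.001], [0.001, 0.001, -1.0]]
ft_force: [0.0, 0.3, -1.0]
opening: 0.653
gripper_force: 0.0
```

Run:
```python
from h import *
c=snap('wrist')
for d in eyes.silhouettes('wrist','chamber_case'): print(d['confidence'],d['at'])
c=snap('side')
for d in eyes.silhouettes('side','chamber_case'): print('side',d['confidence'],ray(c,d['at'],.01))
plan([((.655,-.20,.16),Rt(1.52))])
```

```text
side 0.72 [ 0.65649002 -0.18438451  0.01      ]
12x a [-0.     0.002 -0.926]
8x d [-0.714  0.342  0.004]
```

arm_command --commands '[{"claw": 0.35,"dx": 0,"dy": 0,"dz": 0,"ax": 0,"ay": 0,"az": -0.926},{"claw": 0.35,"dx": 0,"dy": 0,"dz": 0,"ax": 0,"ay": 0,"az": -0.926},{"claw": 0.35,"dx": 0,"dy": 0,"dz": 0,"ax": 0,"ay": 0,"az": -0.926},{"claw": 0.35,"dx": 0,"dy": 0,"dz": 0,"ax": 0,"ay": 0,"az": -0.926},{"claw": 0.35,"dx": 0,"dy": 0,"dz": 0,"ax": 0,"ay": 0,"az": -0.926},{"claw": 0.35,"dx": 0,"dy": 0,"dz": 0,"ax": 0,"ay": 0,"az": -0.926},{"claw": 0.35,"dx": 0,"dy": 0,"dz": 0,"ax": 0,"ay": 0,"az": -0.926},{"claw": 0.35,"dx": 0,"dy": 0,"dz": 0,"ax": 0,"ay": 0,"az": -0.926},{"claw": 0.35,"dx": 0,"dy": 0,"dz": 0,"ax": 0,"ay": 0,"az": -0.926},{"claw": 0.35,"dx": 0,"dy": 0,"dz": 0,"ax": 0,"ay": 0,"az": -0.926},{"claw": 0.35,"dx": 0,"dy": 0,"dz": 0,"ax": 0,"ay": 0,"az": -0.926},{"claw": 0.35,"dx": 0,"dy": 0,"dz": 0,"ax": 0,"ay": 0,"az": -0.926},{"claw": 0.35,"dx": -0.714,"dy": 0.342,"dz": 0,"ax": 0,"ay": 0,"az": 0},{"claw": 0.35,"dx": -0.714,"dy": 0.342,"dz": 0,"ax": 0,"ay": 0,"az": 0},{"claw": 0.35,"dx": -0.714,"dy": 0.342,"dz": 0,"ax": 0,"ay": 0,"az": 0},{"claw": 0.35,"dx": -0.714,"dy": 0.342,"dz": 0,"ax": 0,"ay": 0,"az": 0},{"claw": 0.35,"dx": -0.714,"dy": 0.342,"dz": 0,"ax": 0,"ay": 0,"az": 0},{"claw": 0.35,"dx": -0.714,"dy": 0.342,"dz": 0,"ax": 0,"ay": 0,"az": 0},{"claw": 0.35,"dx": -0.714,"dy": 0.342,"dz": 0,"ax": 0,"ay": 0,"az": 0},{"claw": 0.35,"dx": -0.714,"dy": 0.342,"dz": 0,"ax": 0,"ay": 0,"az": 0}]'

```text
clock: 59.55
position: [0.6558, -0.201, 0.163]
ee_rot: [[0.051, 0.999, -0.001], [0.999, -0.051, 0.0], [-0.0, -0.001, -1.0]]
ft_force: [0.6, -0.6, 0.3]
opening: 0.648
gripper_force: 0.0
```

arm_command --commands '[{"claw": 0.35,"dx": 0,"dy": 0,"dz": 0,"ax": 0,"ay": 0,"az": 0},{"claw": 0.35,"dx": 0,"dy": 0,"dz": 0,"ax": 0,"ay": 0,"az": 0},{"claw": 0.35,"dx": 0,"dy": 0,"dz": 0,"ax": 0,"ay": 0,"az": 0}]'

```text
clock: 59.92
position: [0.6556, -0.1984, 0.1647]
ee_rot: [[0.05, 0.999, 0.001], [0.999, -0.05, -0.001], [-0.0, 0.001, -1.0]]
ft_force: [0.5, 0.6, -0.2]
opening: 0.649
gripper_force: 0.0
```

```bash
cat > case.py <<'E'
from job import *
CASE=prism(.084,.036,.010)
def findcase(c,cam='wrist',z=0.,x0=None):
    I=c['pixels'].astype(int); g=((I[...,1]>I[...,2]+25)&(I[...,1]>=I[...,0]-5)&(I[...,1]>40)).astype(np.uint8)
    g=cv2.morphologyEx(g,cv2.MORPH_CLOSE,np.ones((3,3)))
    cs,_=cv2.findContours(g,0,2); k=max(cs,key=cv2.contourArea); m=np.zeros_like(g); cv2.fillPoly(m,[cv2.convexHull(k)],1)
    ctr=cv2.moments(k); C=np.array([ctr['m10'],ctr['m01']])/ctr['m00']; p=ray(c,C,z+.007)
    r=fit(c,m>0,CASE,lambda p:pose(p[0],p[1],z,p[2]),np.array([p[0],p[1],x0 if x0 is not None else 1.52]),U=3)
    print('case px',C.round(),m.sum(),'iou',round(1-r.fun,3),r.x.round(4)); return r.x
if __name__=='__main__':
    s=readout.get_state(); print(s['clock'],np.round(s['position'],4),np.round(np.arctan2(s['ee_rot'][1][0],s['ee_rot'][0][0]),4))
    x=findcase(snap('wrist','case.png')); d=np.array([np.cos(x[2]),np.sin(x[2])])
    q=np.r_[x[:2]-.026*d,.007]; print(q); plan([(q,Rt(x[2]),.05)])
E
python3 case.py; python3 tray.py
```

```text
59.925 [ 0.6556 -0.1984  0.1647] 1.5212
case px [324. 194.] 3859 iou 0.973 [ 0.6616 -0.1721  1.5393]
[ 0.66081774 -0.19807118  0.007     ]
1x a [ 0.011  0.005 -0.12 ]
4x d [0.002 0.021 0.658]
[242. 226.] 103 iou 0.701 bay [0.0483 0.0222] yaw -0.192
[261. 229.] 99 iou 0.684 bay [ 0.0481 -0.0268] yaw 0.17
[239. 243.] 102 iou 0.68 bay [0.0033 0.0224] yaw -0.185
[258. 245.] 103 iou 0.692 bay [ 0.0059 -0.0276] yaw -0.222
[236. 259.] 104 iou 0.691 bay [-0.0388  0.0225] yaw -0.236
[255. 262.] 99 iou 0.652 bay [-0.0396 -0.0278] yaw -0.214
```

arm_command --commands '[{"claw": 0.35,"dx": 0.01,"dy": 0.084,"dz": 0.65,"ax": 0,"ay": 0,"az": -0.12},{"claw": 0.35,"dx": 0,"dy": 0,"dz": 0.65,"ax": 0,"ay": 0,"az": 0},{"claw": 0.35,"dx": 0,"dy": 0,"dz": 0.65,"ax": 0,"ay": 0,"az": 0},{"claw": 0.35,"dx": 0,"dy": 0,"dz": 0.45,"ax": 0,"ay": 0,"az": 0},{"claw": 0.35,"dx": 0,"dy": 0,"dz": 0.2,"ax": 0,"ay": 0,"az": 0},{"claw": 0.35,"dx": 0,"dy": 0,"dz": 0.1,"ax": 0,"ay": 0,"az": 0},{"claw": 0.35,"dx": 0,"dy": 0,"dz": 0.03,"ax": 0,"ay": 0,"az": 0},{"claw": 0.35,"dx": 0,"dy": 0,"dz": 0,"ax": 0,"ay": 0,"az": 0},{"claw": 0.35,"dx": 0,"dy": 0,"dz": 0,"ax": 0,"ay": 0,"az": 0},{"claw": 1,"dx": 0,"dy": 0,"dz": 0,"ax": 0,"ay": 0,"az": 0},{"claw": 1,"dx": 0,"dy": 0,"dz": 0,"ax": 0,"ay": 0,"az": 0},{"claw": 1,"dx": 0,"dy": 0,"dz": 0,"ax": 0,"ay": 0,"az": 0},{"claw": 1,"dx": 0,"dy": 0,"dz": 0,"ax": 0,"ay": 0,"az": 0},{"claw": 1,"dx": 0,"dy": 0,"dz": 0,"ax": 0,"ay": 0,"az": 0}]' --force 70

```text
clock: 61.78
position: [0.6616, -0.1997, 0.002]
ee_rot: [[0.033, 0.999, 0.003], [0.999, -0.033, -0.001], [-0.001, 0.003, -1.0]]
ft_force: [-0.5, -0.2, 4.3]
opening: 0.386
gripper_force: 70.1
```

arm_command --commands '[{"claw": 1,"dx": 0,"dy": 0,"dz": -0.5,"ax": 0,"ay": 0,"az": 0},{"claw": 1,"dx": 0,"dy": 0,"dz": -0.8,"ax": 0,"ay": 0,"az": 0},{"claw": 1,"dx": 0,"dy": 0,"dz": -0.8,"ax": 0,"ay": 0,"az": 0},{"claw": 1,"dx": 0,"dy": 0,"dz": -0.5,"ax": 0,"ay": 0,"az": 0},{"claw": 1,"dx": 0,"dy": 0,"dz": 0,"ax": 0,"ay": 0,"az": 0},{"claw": 1,"dx": 0,"dy": 0,"dz": 0,"ax": 0,"ay": 0,"az": 0}]'

```text
clock: 62.52
position: [0.6602, -0.1991, 0.1542]
ee_rot: [[0.033, 0.999, -0.002], [0.999, -0.033, 0.0], [0.0, -0.002, -1.0]]
ft_force: [-0.6, 0.7, -1.9]
opening: 0.392
gripper_force: 69.7
```

Run:
```python
from case import *
s=readout.get_state(); print(s['position'],s['opening'],s['gripper_force'])
x=findcase(snap('wrist'),z=s['position'][2]-.002); R=np.array(s['ee_rot']); print('in tool',(R.T@(np.r_[x[:2],s['position'][2]]-s['position'])).round(4),'yaw rel',x[2]-np.arctan2(R[1,0],R[0,0]))
q=S+TR()@[-.0825,0,.13]; plan([(q,TR()@FL)])
```

```text
[ 0.66019236 -0.19907716  0.15415102] 0.39178984420558327 69.71558690071106
case px [319. 234.] 16457 iou 0.969 [ 0.661  -0.1719  1.5374]
in tool [ 0.0272 -0.0001  0.    ] yaw rel -0.00046631799853869005
12x a [-0.002  0.001  0.936]
10x d [-0.349 -0.674  0.002]
```

arm_command --commands '[{"claw": 1,"dx": 0,"dy": 0,"dz": 0,"ax": 0,"ay": 0,"az": 0.936},{"claw": 1,"dx": 0,"dy": 0,"dz": 0,"ax": 0,"ay": 0,"az": 0.936},{"claw": 1,"dx": 0,"dy": 0,"dz": 0,"ax": 0,"ay": 0,"az": 0.936},{"claw": 1,"dx": 0,"dy": 0,"dz": 0,"ax": 0,"ay": 0,"az": 0.936},{"claw": 1,"dx": 0,"dy": 0,"dz": 0,"ax": 0,"ay": 0,"az": 0.936},{"claw": 1,"dx": 0,"dy": 0,"dz": 0,"ax": 0,"ay": 0,"az": 0.936},{"claw": 1,"dx": 0,"dy": 0,"dz": 0,"ax": 0,"ay": 0,"az": 0.936},{"claw": 1,"dx": 0,"dy": 0,"dz": 0,"ax": 0,"ay": 0,"az": 0.936},{"claw": 1,"dx": 0,"dy": 0,"dz": 0,"ax": 0,"ay": 0,"az": 0.936},{"claw": 1,"dx": 0,"dy": 0,"dz": 0,"ax": 0,"ay": 0,"az": 0.936},{"claw": 1,"dx": 0,"dy": 0,"dz": 0,"ax": 0,"ay": 0,"az": 0.936},{"claw": 1,"dx": 0,"dy": 0,"dz": 0,"ax": 0,"ay": 0,"az": 0.936},{"claw": 1,"dx": -0.349,"dy": -0.674,"dz": 0,"ax": 0,"ay": 0,"az": 0},{"claw": 1,"dx": -0.349,"dy": -0.674,"dz": 0,"ax": 0,"ay": 0,"az": 0},{"claw": 1,"dx": -0.349,"dy": -0.674,"dz": 0,"ax": 0,"ay": 0,"az": 0},{"claw": 1,"dx": -0.349,"dy": -0.674,"dz": 0,"ax": 0,"ay": 0,"az": 0},{"claw": 1,"dx": -0.349,"dy": -0.674,"dz": 0,"ax": 0,"ay": 0,"az": 0},{"claw": 1,"dx": -0.349,"dy": -0.674,"dz": 0,"ax": 0,"ay": 0,"az": 0},{"claw": 1,"dx": -0.349,"dy": -0.674,"dz": 0,"ax": 0,"ay": 0,"az": 0},{"claw": 1,"dx": -0.349,"dy": -0.674,"dz": 0,"ax": 0,"ay": 0,"az": 0}]'

```text
clock: 65.08
position: [0.5409, 0.1464, 0.1537]
ee_rot: [[0.989, -0.146, -0.003], [-0.146, -0.989, -0.002], [-0.002, 0.002, -1.0]]
ft_force: [-0.2, 0.3, -0.3]
opening: 0.389
gripper_force: 69.7
```

arm_command --commands '[{"claw": 1,"dx": -0.349,"dy": -0.674,"dz": 0,"ax": 0,"ay": 0,"az": 0},{"claw": 1,"dx": -0.349,"dy": -0.674,"dz": 0,"ax": 0,"ay": 0,"az": 0},{"claw": 1,"dx": 0,"dy": 0,"dz": 0,"ax": 0,"ay": 0,"az": 0},{"claw": 1,"dx": 0,"dy": 0,"dz": 0,"ax": 0,"ay": 0,"az": 0},{"claw": 1,"dx": 0,"dy": 0,"dz": 0,"ax": 0,"ay": 0,"az": 0}]'

```text
clock: 65.7
position: [0.5131, 0.2303, 0.1554]
ee_rot: [[0.989, -0.148, 0.0], [-0.148, -0.989, -0.002], [0.0, 0.002, -1.0]]
ft_force: [-0.1, -1.0, -0.3]
opening: 0.385
gripper_force: 69.8
```

```bash
python3 - <<'E'
from case import *
s=readout.get_state(); print(s['clock'],s['position'],s['opening'],s['gripper_force'])
c=snap('wrist','w6.png'); x=findcase(c,z=s['position'][2]-.002,x0=-.147); R=np.array(s['ee_rot']); print('in tool',(R.T@(np.r_[x[:2],s['position'][2]]-s['position'])).round(4),'yaw',x[2])
q=S+TR()@[-.0825,0,.002]; plan([(q,TR()@FL)])
E
python3 tray.py
```

```text
65.7 [0.51309357 0.23026864 0.1554293 ] 0.38505861097966915 69.80447173118591
case px [319. 234.] 16535 iou 0.974 [ 0.5396  0.2268 -0.1495]
in tool [ 0.0267 -0.0005  0.    ] yaw -0.1495136872720456
3x d [-0.008 -0.008  0.732]
[242. 226.] 106 iou 0.721 bay [0.0477 0.0229] yaw -0.183
[261. 229.] 109 iou 0.741 bay [ 0.0478 -0.0268] yaw -0.154
[239. 243.] 112 iou 0.749 bay [0.0023 0.0215] yaw -0.115
[258. 245.] 109 iou 0.733 bay [ 0.0058 -0.027 ] yaw -0.148
[236. 259.] 113 iou 0.761 bay [-0.0398  0.0211] yaw 0.158
[255. 262.] 110 iou 0.723 bay [-0.0397 -0.0291] yaw -0.017
```

View pics/w6.png

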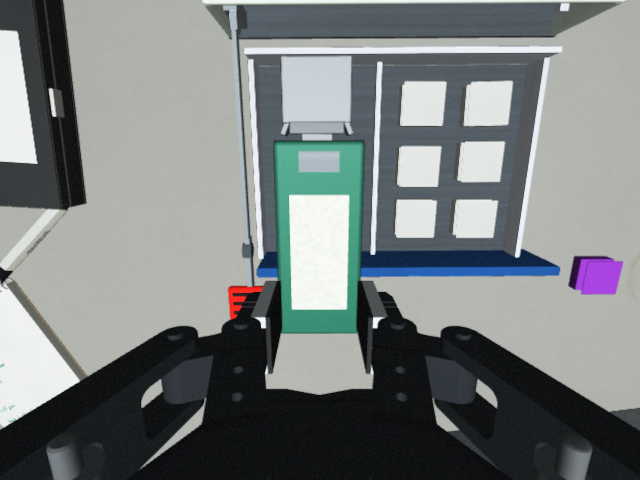

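All six boxes lie flat in two columns at (423,103), (488,104), (419,165), (480,160), (416,218) and (475,218). The case is held at (319,235) in line with the slot block at (317,95). Next I check the lateral alignment by projecting the slot model.

Run:
```python
from case import *
c=snap('wrist')
P=[S+TR()@[x,y,.018] for x in(0,.044) for y in(-.0243,.0243)]
print(projN(c,P).round(1))
I=c['pixels'].astype(int); g=I.sum(2)
for v in(75,90,105,118): 
    r=g[v,265:395]; d=np.diff(r); print(v,[(265+i,int(d[i])) for i in np.argsort(-abs(d))[:8]])
```

```text
[[350.8 127.6]
 [284.  127.8]
 [352.1  60.9]
 [282.1  61.1]]
75 [(np.int64(376), 251), (np.int64(381), -241), (np.int64(281), 189), (np.int64(350), -175), (np.int64(375), 157), (np.int64(351), -127), (np.int64(382), -112), (np.int64(380), -89)]
90 [(np.int64(375), 452), (np.int64(381), -247), (np.int64(350), -216), (np.int64(281), 200), (np.int64(380), -193), (np.int64(282), 147), (np.int64(349), -77), (np.int64(351), -59)]
105 [(np.int64(380), -248), (np.int64(375), 236), (np.int64(282), 212), (np.int64(350), -183), (np.int64(374), 179), (np.int64(379), -158), (np.int64(281), 89), (np.int64(349), -78)]
118 [(np.int64(374), 456), (np.int64(282), 286), (np.int64(380), -243), (np.int64(379), -208), (np.int64(350), -148), (np.int64(349), -127), (np.int64(283), 117), (np.int64(281), -79)]
```

arm_command --commands '[{"claw": 1,"dx": -0.024,"dy": -0.02,"dz": 0.65,"ax": 0,"ay": 0,"az": 0},{"claw": 1,"dx": 0,"dy": 0,"dz": 0.65,"ax": 0,"ay": 0,"az": 0},{"claw": 1,"dx": 0,"dy": 0,"dz": 0.5,"ax": 0,"ay": 0,"az": 0},{"claw": 1,"dx": 0,"dy": 0,"dz": 0.25,"ax": 0,"ay": 0,"az": 0},{"claw": 1,"dx": 0,"dy": 0,"dz": 0.1,"ax": 0,"ay": 0,"az": 0},{"claw": 1,"dx": 0,"dy": 0,"dz": 0,"ax": 0,"ay": 0,"az": 0},{"claw": 1,"dx": 0,"dy": 0,"dz": 0,"ax": 0,"ay": 0,"az": 0},{"claw": 1,"dx": 0,"dy": 0,"dz": 0,"ax": 0,"ay": 0,"az": 0}]'

```text
clock: 66.85
position: [0.5125, 0.2329, 0.0285]
ee_rot: [[0.989, -0.146, 0.003], [-0.146, -0.989, -0.0], [0.003, -0.0, -1.0]]
ft_force: [0.5, 0.1, -0.4]
opening: 0.39
gripper_force: 69.8
```

Run:
```python
from case import *
s=readout.get_state(); R=np.array(s['ee_rot']); p=np.array(s['position']); print((TR().T@(p-S)).round(4))
c=snap('wrist'); x=findcase(c,z=p[2]-.002,x0=-.147); print('case in slot frame',(TR().T@(np.r_[x[:2],p[2]]-S)).round(4),x[2]+.147)
I=c['pixels'].astype(int).sum(2)
q=projN(c,[S+TR()@[.03,y,.018] for y in(-.0243,.0243)]); print(q.round(1)); v=int(q[0,1]); r=np.diff(I[v,265:395]); print(v,[(265+i,int(r[i])) for i in np.argsort(-abs(r))[:8]])
```

```text
[-0.0821  0.0011  0.0065]
case px [319. 234.] 16527 iou 0.974 [ 0.539   0.2295 -0.1472]
case in slot frame [-0.0554  0.0016  0.0065] -0.00015733562707007098
[[393.9   8.8]
 [252.6   9. ]]
8 [(np.int64(392), -185), (np.int64(391), -62), (np.int64(393), -45), (np.int64(390), -43), (np.int64(389), -20), (np.int64(273), -15), (np.int64(381), 15), (np.int64(307), 11)]
```

arm_command --commands '[{"claw": 1,"dx": 0,"dy": 0.017,"dz": 0.03,"ax": 0,"ay": 0,"az": 0},{"claw": 1,"dx": 0,"dy": 0,"dz": 0.03,"ax": 0,"ay": 0,"az": 0},{"claw": 1,"dx": 0,"dy": 0,"dz": 0,"ax": 0,"ay": 0,"az": 0},{"claw": 1,"dx": 0,"dy": 0,"dz": 0,"ax": 0,"ay": 0,"az": 0},{"claw": 1,"dx": 0,"dy": 0,"dz": 0,"ax": 0,"ay": 0,"az": 0}]'

```text
clock: 67.53
position: [0.5118, 0.2316, 0.0239]
ee_rot: [[0.989, -0.146, 0.002], [-0.146, -0.989, -0.001], [0.002, 0.001, -1.0]]
ft_force: [-0.2, -1.3, 1.7]
opening: 0.386
gripper_force: 70.2
```

arm_command --commands '[{"claw": 1,"dx": 0.1,"dy": 0,"dz": -0.008,"ax": 0,"ay": 0,"az": 0},{"claw": 1,"dx": 0.1,"dy": 0,"dz": 0,"ax": 0,"ay": 0,"az": 0},{"claw": 1,"dx": 0.1,"dy": 0,"dz": 0,"ax": 0,"ay": 0,"az": 0},{"claw": 1,"dx": 0.1,"dy": 0,"dz": 0,"ax": 0,"ay": 0,"az": 0},{"claw": 1,"dx": 0,"dy": 0,"dz": 0,"ax": 0,"ay": 0,"az": 0}]'

```text
clock: 68.15
position: [0.5359, 0.2279, 0.024]
ee_rot: [[0.989, -0.147, 0.001], [-0.147, -0.989, -0.001], [0.001, 0.001, -1.0]]
ft_force: [-0.2, -0.2, -0.7]
opening: 0.385
gripper_force: 69.8
```

```bash
cat > cs.py <<'E'
from case import *
s=readout.get_state(); p=np.array(s['position']); print('tcp',(TR().T@(p-S)).round(4),'f',(TR().T@s['ft_force']).round(1))
E
python3 cs.py
```

```text
tcp [-0.0582 -0.0004  0.002 ] f [-0.2 -0.2 -0.7]
```

arm_command --commands '[{"claw": 1,"dx": 0.1,"dy": -0.005,"dz": 0,"ax": 0,"ay": 0,"az": 0},{"claw": 1,"dx": 0.1,"dy": 0,"dz": 0,"ax": 0,"ay": 0,"az": 0},{"claw": 1,"dx": 0.1,"dy": 0,"dz": 0,"ax": 0,"ay": 0,"az": 0},{"claw": 1,"dx": 0.1,"dy": 0,"dz": 0,"ax": 0,"ay": 0,"az": 0},{"claw": 1,"dx": 0.1,"dy": 0,"dz": 0,"ax": 0,"ay": 0,"az": 0},{"claw": 1,"dx": 0.03,"dy": 0,"dz": 0,"ax": 0,"ay": 0,"az": 0},{"claw": 1,"dx": 0,"dy": 0,"dz": 0,"ax": 0,"ay": 0,"az": 0},{"claw": 1,"dx": 0,"dy": 0,"dz": 0,"ax": 0,"ay": 0,"az": 0}]'

```text
clock: 69.15
position: [0.5668, 0.2238, 0.0243]
ee_rot: [[0.989, -0.146, 0.001], [-0.146, -0.989, -0.001], [0.001, 0.001, -1.0]]
ft_force: [-0.2, 0.9, -1.0]
opening: 0.396
gripper_force: 69.8
```

```bash
python3 cs.py
```

```text
tcp [-0.027   0.0001  0.0023] f [-0.3  0.8 -1. ]
```

arm_command --commands '[{"claw": 1,"dx": 0.03,"dy": 0,"dz": 0,"ax": 0,"ay": 0,"az": 0},{"claw": 1,"dx": 0.03,"dy": 0,"dz": 0,"ax": 0,"ay": 0,"az": 0},{"claw": 1,"dx": 0,"dy": 0,"dz": 0,"ax": 0,"ay": 0,"az": 0},{"claw": 1,"dx": 0,"dy": 0,"dz": 0,"ax": 0,"ay": 0,"az": 0}]'

```text
clock: 69.65
position: [0.5705, 0.2232, 0.0243]
ee_rot: [[0.989, -0.146, 0.001], [-0.146, -0.989, -0.001], [0.001, 0.001, -1.0]]
ft_force: [-0.0, -0.2, -0.3]
opening: 0.384
gripper_force: 69.8
```

```bash
python3 cs.py
```

```text
tcp [-0.0232  0.0001  0.0023] f [ 0.  -0.2 -0.3]
```

arm_command --commands '[{"claw": 1,"dx": 0.03,"dy": 0,"dz": 0,"ax": 0,"ay": 0,"az": 0},{"claw": 1,"dx": 0.03,"dy": 0,"dz": 0,"ax": 0,"ay": 0,"az": 0},{"claw": 1,"dx": 0,"dy": 0,"dz": 0,"ax": 0,"ay": 0,"az": 0},{"claw": 1,"dx": 0,"dy": 0,"dz": 0,"ax": 0,"ay": 0,"az": 0}]'

```text
clock: 70.15
position: [0.5725, 0.2229, 0.024]
ee_rot: [[0.989, -0.146, -0.003], [-0.146, -0.989, -0.001], [-0.002, 0.001, -1.0]]
ft_force: [-7.8, 1.0, 3.0]
opening: 0.388
gripper_force: 70.1
```

```bash
python3 cs.py
python3 - <<'E'
from case import *
c=snap('wrist','w7.png')
E
```

```text
tcp [-0.0212  0.      0.002 ] f [-7.8 -0.1  3. ]
```

View pics/w7.png

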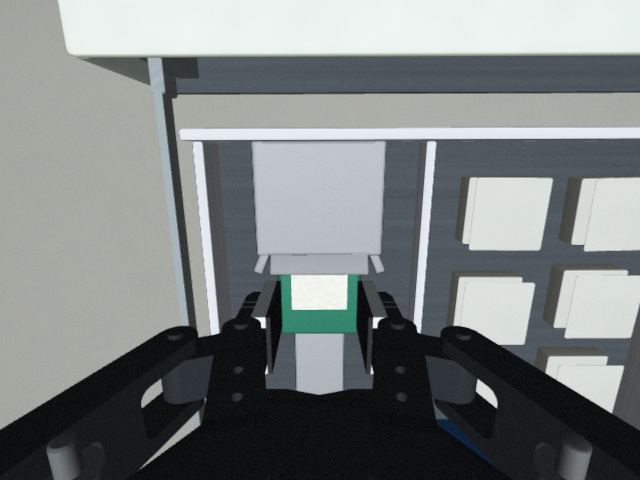

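The case is fully in: about 42 mm shows at (319,300), and it met the end stop with 8 N. Releasing, rising and locating the paddle.

arm_command --commands '[{"claw": 0.5,"dx": -0.02,"dy": 0,"dz": 0,"ax": 0,"ay": 0,"az": 0},{"claw": 0.5,"dx": 0,"dy": 0,"dz": 0,"ax": 0,"ay": 0,"az": 0},{"claw": 0.5,"dx": 0,"dy": 0,"dz": 0,"ax": 0,"ay": 0,"az": 0},{"claw": 0.5,"dx": 0,"dy": 0,"dz": -0.5,"ax": 0,"ay": 0,"az": 0},{"claw": 0.5,"dx": -0.3,"dy": 0,"dz": -1,"ax": 0,"ay": 0,"az": 0},{"claw": 0.8,"dx": -0.8,"dy": 0,"dz": -1,"ax": 0,"ay": 0,"az": 0},{"claw": 1,"dx": -1,"dy": 0,"dz": 0,"ax": 0,"ay": 0,"az": 0},{"claw": 1,"dx": -0.5,"dy": 0,"dz": 0,"ax": 0,"ay": 0,"az": 0},{"claw": 1,"dx": 0,"dy": 0,"dz": 0,"ax": 0,"ay": 0,"az": 0},{"claw": 1,"dx": 0,"dy": 0,"dz": 0,"ax": 0,"ay": 0,"az": 0}]'

```text
clock: 71.45
position: [0.4279, 0.2445, 0.1629]
ee_rot: [[0.989, -0.147, 0.002], [-0.147, -0.989, -0.001], [0.002, 0.0, -1.0]]
ft_force: [-1.0, 0.6, 0.3]
opening: 0.001
gripper_force: 0.0
```

```bash
cat > chk.py <<'E'
from tray import *
from case import CASE
s=readout.get_state(); print(s['clock'],np.round(s['position'],4),s['opening'])
def red(c):
    I=c['pixels'].astype(int); m=((I[...,2]>100)&(I[...,1]<70)&(I[...,0]<70)).astype(np.uint8); m=cv2.morphologyEx(m,cv2.MORPH_CLOSE,np.ones((9,9)))
    n,L,Sx,C=cv2.connectedComponentsWithStats(m)
    for i in range(1,n):
        if Sx[i,4]>80:
            p=ray(c,C[i],.044); print('red',C[i].round(),Sx[i],p.round(4),'tray',(TR().T@(p-O)).round(4))
def green(c):
    I=c['pixels'].astype(int); g=((I[...,1]>I[...,2]+25)&(I[...,1]>=I[...,0]-5)&(I[...,1]>40)).astype(np.uint8)
    ys,xs=np.where(g); P=projN(c,[S+TR()@[x,y,.010] for x in(-.040,0) for y in(-.018,.018)]); print('green bbox',xs.min(),xs.max(),ys.min(),ys.max(),'expected',P.round().tolist())
for n in('wrist','top'):
    c=snap(n); red(c); green(c); trayboxes(c)
E
python3 chk.py
```

```text
71.45 [0.4279 0.2445 0.1629] 0.0014084402205037881
red [249. 201.] [ 226  178   47   46 2024] [0.463  0.2946 0.044 ] tray [-0.1093  0.16    0.034 ]
green bbox 0 344 3 342 expected [[344.0, 63.0], [295.0, 63.0], [345.0, 0.0], [294.0, 0.0]]
[427.   1.] 159 iou 0.288 bay [0.0458 0.0308] yaw -0.004
[494.   2.] 164 iou 0.303 bay [ 0.0457 -0.0204] yaw 0.017
[492.  42.] 2167 iou 0.917 bay [ 0.0051 -0.0227] yaw -0.006
[426.  47.] 2074 iou 0.957 bay [0.0018 0.026 ] yaw -0.002
[423. 107.] 1791 iou 0.966 bay [-0.0395  0.0257] yaw -0.003
[485. 108.] 1826 iou 0.907 bay [-0.04   -0.0229] yaw -0.034
red [425. 106.] [418  96  17  17 135] [ 0.9285 -0.3483  0.044 ] tray [ 0.4454 -0.4077  0.034 ]
red [480. 160.] [467 156  27  10 146] [ 0.7785 -0.49    0.044 ] tray [ 0.3178 -0.5699  0.034 ]
green bbox 95 216 22 242 expected [[213.0, 244.0], [199.0, 242.0], [216.0, 229.0], [202.0, 226.0]]
[242. 226.] 112 iou 0.775 bay [0.0494 0.0209] yaw 0.177
[261. 229.] 111 iou 0.753 bay [ 0.0476 -0.0269] yaw -0.182
[239. 244.] 115 iou 0.774 bay [0.0024 0.0208] yaw 0.159
[258. 245.] 116 iou 0.784 bay [ 0.0071 -0.0258] yaw 0.149
[236. 259.] 118 iou 0.781 bay [-0.0407  0.0209] yaw 0.154
[255. 262.] 113 iou 0.743 bay [-0.0402 -0.0266] yaw 0.169
```

Run:
```python
from case import *
c=snap('wrist'); I=c['pixels'].astype(int); g=((I[...,1]>I[...,2]+25)&(I[...,1]>=I[...,0]-5)&(I[...,1]>40)); g[:,:280]=0; g[:,360:]=0; g[200:]=0
ys,xs=np.where(g); print(xs.min(),xs.max(),ys.min(),ys.max()); v=ys.max()
p=[ray(c,(u,v+.5),.032) for u in(xs.min(),xs.max()+1)]; print([(TR().T@(q-S)).round(4) for q in p])
plan([((.463,.2946,.055),TR()@FL)])
```

```text
294 343 2 58
[array([-0.0372,  0.0184,  0.01  ]), array([-0.0372, -0.0182,  0.01  ])]
3x d [ 0.151 -0.305  0.597]
```

arm_command --commands '[{"claw": 1,"dx": 0.227,"dy": -0.458,"dz": 0,"ax": 0,"ay": 0,"az": 0},{"claw": 1,"dx": 0.227,"dy": -0.458,"dz": 0,"ax": 0,"ay": 0,"az": 0},{"claw": 1,"dx": 0,"dy": 0,"dz": 0.9,"ax": 0,"ay": 0,"az": 0},{"claw": 1,"dx": 0,"dy": 0,"dz": 0.6,"ax": 0,"ay": 0,"az": 0},{"claw": 1,"dx": 0,"dy": 0,"dz": 0.29,"ax": 0,"ay": 0,"az": 0},{"claw": 1,"dx": 0,"dy": 0,"dz": 0,"ax": 0,"ay": 0,"az": 0},{"claw": 1,"dx": 0,"dy": 0,"dz": 0,"ax": 0,"ay": 0,"az": 0},{"claw": 1,"dx": 0,"dy": 0,"dz": 0.1,"ax": 0,"ay": 0,"az": 0},{"claw": 1,"dx": 0,"dy": 0,"dz": 0.08,"ax": 0,"ay": 0,"az": 0},{"claw": 1,"dx": 0,"dy": 0,"dz": 0.05,"ax": 0,"ay": 0,"az": 0},{"claw": 1,"dx": 0,"dy": 0,"dz": 0,"ax": 0,"ay": 0,"az": 0},{"claw": 1,"dx": 0,"dy": 0,"dz": 0,"ax": 0,"ay": 0,"az": 0}]'

```text
clock: 73.1
position: [0.4624, 0.2948, 0.0416]
ee_rot: [[0.989, -0.146, 0.001], [-0.146, -0.989, -0.001], [0.001, 0.001, -1.0]]
ft_force: [0.2, 0.2, 0.7]
opening: -0.002
gripper_force: 0.0
```

Just at contact. Pressing on.

arm_command --commands '[{"claw": 1,"dx": 0,"dy": 0,"dz": 0.05,"ax": 0,"ay": 0,"az": 0},{"claw": 1,"dx": 0,"dy": 0,"dz": 0.05,"ax": 0,"ay": 0,"az": 0},{"claw": 1,"dx": 0,"dy": 0,"dz": 0.03,"ax": 0,"ay": 0,"az": 0},{"claw": 1,"dx": 0,"dy": 0,"dz": 0,"ax": 0,"ay": 0,"az": 0},{"claw": 1,"dx": 0,"dy": 0,"dz": 0,"ax": 0,"ay": 0,"az": 0}]'

```text
clock: 73.72
position: [0.4637, 0.295, 0.0361]
ee_rot: [[0.989, -0.147, 0.005], [-0.147, -0.989, 0.0], [0.005, -0.001, -1.0]]
ft_force: [-0.6, -2.5, 10.9]
opening: -0.004
gripper_force: 4.7
```

arm_command --commands '[{"claw": 1,"dx": 0,"dy": 0,"dz": 0.02,"ax": 0,"ay": 0,"az": 0},{"claw": 1,"dx": 0,"dy": 0,"dz": 0,"ax": 0,"ay": 0,"az": 0},{"claw": 1,"dx": 0,"dy": 0,"dz": -0.6,"ax": 0,"ay": 0,"az": 0},{"claw": 1,"dx": 0,"dy": 0,"dz": -0.8,"ax": 0,"ay": 0,"az": 0},{"claw": 1,"dx": 0,"dy": 0,"dz": 0,"ax": 0,"ay": 0,"az": 0},{"claw": 1,"dx": 0,"dy": 0,"dz": 0,"ax": 0,"ay": 0,"az": 0}]'

```text
clock: 74.47
position: [0.4623, 0.2948, 0.116]
ee_rot: [[0.989, -0.147, 0.001], [-0.147, -0.989, -0.001], [0.001, 0.001, -1.0]]
ft_force: [0.4, -1.2, -0.4]
opening: 0.0
gripper_force: 0.0
```

```bash
python3 - <<'E'
from job import *
s=readout.get_state(); print(s['clock'],s['position'],s['ft_force'])
a=O+TR()@[-.125,.035,0]; Q=TR()@FL
plan([((a[0],a[1],.12),Q),((a[0],a[1],.028),Q)])
E
python3 chk.py
```

```text
74.475 [0.46225602 0.29478612 0.11596433] [ 0.43109146 -1.19644196 -0.36359628]
3x d [-0.083  0.695 -0.022]
2x d [0.    0.    0.767]
74.475 [0.4623 0.2948 0.116 ] 0.00037635430022961766
red [319. 244.] [ 293  221   53   49 2474] [0.4672 0.2946 0.044 ] tray [-0.1051  0.1606  0.034 ]
green bbox 0 440 18 399 expected [[437.0, 91.0], [379.0, 91.0], [443.0, 18.0], [382.0, 18.0]]
[540.   8.] 993 iou 0.624 bay [0.0477 0.0268] yaw -0.001
[615.   9.] 872 iou 0.628 bay [ 0.0474 -0.0172] yaw 0.025
[610.  64.] 3115 iou 0.871 bay [ 0.0067 -0.0199] yaw 0.016
[533.  69.] 2985 iou 0.904 bay [0.0036 0.026 ] yaw -0.005
[523. 139.] 2559 iou 0.898 bay [-0.0382  0.0257] yaw 0.004
[596. 139.] 2680 iou 0.859 bay [-0.0385 -0.0234] yaw 0.002
red [425. 106.] [418  96  17  16 134] [ 0.9286 -0.3482  0.044 ] tray [ 0.4455 -0.4077  0.034 ]
red [480. 160.] [467 156  27  10 149] [ 0.7785 -0.4901  0.044 ] tray [ 0.3178 -0.57    0.034 ]
green bbox 95 216 22 241 expected [[213.0, 244.0], [199.0, 242.0], [216.0, 229.0], [202.0, 226.0]]
[242. 226.] 110 iou 0.748 bay [0.0494 0.0213] yaw -0.121
[261. 229.] 111 iou 0.752 bay [ 0.0486 -0.0277] yaw 0.048
[239. 243.] 110 iou 0.74 bay [0.0035 0.0201] yaw 0.16
[258. 245.] 113 iou 0.754 bay [ 0.0075 -0.0266] yaw -0.128
[236. 259.] 117 iou 0.785 bay [-0.0373  0.0214] yaw 0.156
[255. 262.] 114 iou 0.758 bay [-0.0386 -0.0275] yaw -0.214
```

arm_command --commands '[{"claw": 1,"dx": -0.083,"dy": 0.695,"dz": 0,"ax": 0,"ay": 0,"az": 0},{"claw": 1,"dx": -0.083,"dy": 0.695,"dz": 0,"ax": 0,"ay": 0,"az": 0},{"claw": 1,"dx": -0.083,"dy": 0.695,"dz": 0,"ax": 0,"ay": 0,"az": 0},{"claw": 1,"dx": 0,"dy": 0,"dz": 0,"ax": 0,"ay": 0,"az": 0},{"claw": 1,"dx": 0,"dy": 0,"dz": 0.7,"ax": 0,"ay": 0,"az": 0},{"claw": 1,"dx": 0,"dy": 0,"dz": 0.75,"ax": 0,"ay": 0,"az": 0},{"claw": 1,"dx": 0,"dy": 0,"dz": 0,"ax": 0,"ay": 0,"az": 0},{"claw": 1,"dx": 0.25,"dy": 0,"dz": 0,"ax": 0,"ay": 0,"az": 0},{"claw": 1,"dx": 0.25,"dy": 0,"dz": 0,"ax": 0,"ay": 0,"az": 0},{"claw": 1,"dx": 0.17,"dy": 0,"dz": 0,"ax": 0,"ay": 0,"az": 0},{"claw": 1,"dx": 0.17,"dy": 0,"dz": 0,"ax": 0,"ay": 0,"az": 0},{"claw": 1,"dx": 0.1,"dy": 0,"dz": 0,"ax": 0,"ay": 0,"az": 0},{"claw": 1,"dx": 0,"dy": 0,"dz": 0,"ax": 0,"ay": 0,"az": 0}]'

```text
clock: 76.2
position: [0.4855, 0.1649, 0.0297]
ee_rot: [[0.989, -0.147, 0.002], [-0.147, -0.989, -0.001], [0.002, 0.001, -1.0]]
ft_force: [-0.3, -0.5, -0.5]
opening: 0.001
gripper_force: 0.0
```

Run:
```python
from job import *
s=readout.get_state(); print('tray frame',(TR().T@(np.array(s['position'])-O)).round(4),(TR().T@s['ft_force']).round(1))
```

```text
tray frame [-0.0679  0.035   0.0197] [-0.3 -0.5 -0.5]
```

arm_command --commands '[{"claw": 1,"dx": 0.08,"dy": 0,"dz": 0,"ax": 0,"ay": 0,"az": 0},{"claw": 1,"dx": 0.12,"dy": 0,"dz": 0,"ax": 0,"ay": 0,"az": 0},{"claw": 1,"dx": 0.16,"dy": 0,"dz": 0,"ax": 0,"ay": 0,"az": 0},{"claw": 1,"dx": 0.16,"dy": 0,"dz": 0,"ax": 0,"ay": 0,"az": 0},{"claw": 1,"dx": 0.16,"dy": 0,"dz": 0,"ax": 0,"ay": 0,"az": 0},{"claw": 1,"dx": 0.16,"dy": 0,"dz": 0,"ax": 0,"ay": 0,"az": 0},{"claw": 1,"dx": 0.16,"dy": 0,"dz": 0,"ax": 0,"ay": 0,"az": 0},{"claw": 1,"dx": 0.16,"dy": 0,"dz": 0,"ax": 0,"ay": 0,"az": 0},{"claw": 1,"dx": 0.16,"dy": 0,"dz": 0,"ax": 0,"ay": 0,"az": 0},{"claw": 1,"dx": 0.16,"dy": 0,"dz": 0,"ax": 0,"ay": 0,"az": 0},{"claw": 1,"dx": 0.16,"dy": 0,"dz": 0,"ax": 0,"ay": 0,"az": 0},{"claw": 1,"dx": 0.16,"dy": 0,"dz": 0,"ax": 0,"ay": 0,"az": 0},{"claw": 1,"dx": 0.16,"dy": 0,"dz": 0,"ax": 0,"ay": 0,"az": 0},{"claw": 1,"dx": 0.1,"dy": 0,"dz": 0,"ax": 0,"ay": 0,"az": 0},{"claw": 1,"dx": 0.05,"dy": 0,"dz": 0,"ax": 0,"ay": 0,"az": 0},{"claw": 1,"dx": 0,"dy": 0,"dz": 0,"ax": 0,"ay": 0,"az": 0}]'

```text
clock: 78.2
position: [0.6108, 0.1462, 0.0301]
ee_rot: [[0.989, -0.147, 0.002], [-0.147, -0.989, -0.001], [0.002, 0.001, -1.0]]
ft_force: [0.9, 0.4, 0.3]
opening: -0.0
gripper_force: 0.0
```

```bash
cat > tp.py <<'E'
from job import *
s=readout.get_state(); print('tray frame',(TR().T@(np.array(s['position'])-O)).round(4),(TR().T@s['ft_force']).round(1))
c=snap('side'); I=c['pixels'].astype(int)
m=((I[...,2]>100)&(I[...,1]<70)&(I[...,0]<70)).astype(np.uint8); m=cv2.morphologyEx(m,cv2.MORPH_CLOSE,np.ones((5,5))); n,L,Sx,C=cv2.connectedComponentsWithStats(m)
for i in range(1,n):
    if Sx[i,4]>60: print('red',C[i].round(),(TR().T@(ray(c,C[i],.038)-O)).round(4))
E
python3 tp.py
```

```text
tray frame [0.0587 0.0349 0.0201] [0.8 0.6 0.3]
red [217. 309.] [-0.1625 -0.3495  0.028 ]
red [554. 328.] [ 0.4481 -0.3725  0.028 ]
red [532. 377.] [ 0.3887 -0.4793  0.028 ]
red [476. 391.] [ 0.2931 -0.5103  0.028 ]
red [503. 438.] [ 0.3227 -0.5931  0.028 ]
```

arm_command --commands '[{"claw": 1,"dx": 0.1,"dy": 0,"dz": 0,"ax": 0,"ay": 0,"az": 0},{"claw": 1,"dx": 0.1,"dy": 0,"dz": 0,"ax": 0,"ay": 0,"az": 0},{"claw": 1,"dx": 0.08,"dy": 0,"dz": 0,"ax": 0,"ay": 0,"az": 0},{"claw": 1,"dx": 0.05,"dy": 0,"dz": 0,"ax": 0,"ay": 0,"az": 0},{"claw": 1,"dx": 0,"dy": 0,"dz": 0,"ax": 0,"ay": 0,"az": 0},{"claw": 1,"dx": 0,"dy": 0,"dz": 0,"ax": 0,"ay": 0,"az": 0}]'

```text
clock: 79.0
position: [0.63, 0.1434, 0.0299]
ee_rot: [[0.989, -0.147, 0.001], [-0.147, -0.989, -0.001], [0.002, 0.001, -1.0]]
ft_force: [-0.2, 0.2, -0.7]
opening: -0.001
gripper_force: 0.0
```

```bash
python3 tp.py|head -1;  python3 - <<'E'
from job import *
c=snap('top')
for n in('top','side'):
    c=snap(n)
    for d in eyes.silhouettes(n,'paddle'): print(n,d['confidence'],d['at'],(TR().T@(ray(c,d['at'],.038)-O)).round(4))
E
```

```text
tray frame [0.0781 0.0349 0.0199] [-0.2  0.2 -0.7]
side 0.73 [428.3, 248.3] [ 0.2398 -0.169   0.028 ]
side 0.5 [340.4, 156.0] [0.0478 0.1605 0.028 ]
```

arm_command --commands '[{"claw": 1,"dx": 0.08,"dy": 0,"dz": 0,"ax": 0,"ay": 0,"az": 0},{"claw": 1,"dx": 0.08,"dy": 0,"dz": 0,"ax": 0,"ay": 0,"az": 0},{"claw": 1,"dx": 0.06,"dy": 0,"dz": 0,"ax": 0,"ay": 0,"az": 0},{"claw": 1,"dx": 0.04,"dy": 0,"dz": 0,"ax": 0,"ay": 0,"az": 0},{"claw": 1,"dx": 0,"dy": 0,"dz": 0,"ax": 0,"ay": 0,"az": 0},{"claw": 1,"dx": 0,"dy": 0,"dz": 0,"ax": 0,"ay": 0,"az": 0}]'

```text
clock: 80.05
position: [0.633, 0.1432, 0.03]
ee_rot: [[0.989, -0.143, -0.028], [-0.144, -0.99, -0.001], [-0.028, 0.005, -1.0]]
ft_force: [-54.6, 0.9, 27.7]
opening: -0.0
gripper_force: 27.5
```

```bash
python3 tp.py|head -1
```

```text
tray frame [0.0811 0.0351 0.02  ] [-54.1  -7.1  27.7]
```

arm_command --commands '[{"claw": 1,"dx": -0.25,"dy": 0,"dz": 0,"ax": 0,"ay": 0,"az": 0},{"claw": 1,"dx": -0.5,"dy": 0,"dz": 0,"ax": 0,"ay": 0,"az": 0},{"claw": 1,"dx": -0.8,"dy": 0,"dz": 0,"ax": 0,"ay": 0,"az": 0},{"claw": 1,"dx": -0.5,"dy": 0,"dz": -0.8,"ax": 0,"ay": 0,"az": 0},{"claw": 1,"dx": 0,"dy": 0,"dz": -1,"ax": 0,"ay": 0,"az": 0},{"claw": 1,"dx": 0,"dy": 0,"dz": -0.8,"ax": 0,"ay": 0,"az": 0},{"claw": 1,"dx": 0,"dy": 0,"dz": 0,"ax": 0,"ay": 0,"az": 0},{"claw": 1,"dx": 0,"dy": 0,"dz": 0,"ax": 0,"ay": 0,"az": 0}]'

```text
clock: 81.1
position: [0.5236, 0.1593, 0.1853]
ee_rot: [[0.989, -0.147, 0.001], [-0.147, -0.989, -0.001], [0.001, 0.001, -1.0]]
ft_force: [0.9, 0.5, -0.1]
opening: -0.002
gripper_force: 0.0
```

Run:
```python
from job import *
s=readout.get_state(); print(s['clock'],s['position'],s['ft_force'])
c=snap('wrist','w8.png'); I=c['pixels'].astype(int)
m=((I[...,2]>100)&(I[...,1]<70)&(I[...,0]<70)).astype(np.uint8); m=cv2.morphologyEx(m,cv2.MORPH_CLOSE,np.ones((9,9))); n,L,Sx,C=cv2.connectedComponentsWithStats(m)
for i in range(1,n):
    if Sx[i,4]>200: print('red',C[i].round(),(TR().T@(ray(c,C[i],.038)-O)).round(4))
# column profile across panel & unit front, along tray y=.03
for yy in(.0,.08):
    for x in np.arange(.07,.125,.003):
        u,v=proj(c,O+TR()@[x,yy,.045]).round().astype(int); print(round(x,3),(u,v),c['pixels'][v,u],end='; ')
    print()
```

```text
81.1 [0.52361674 0.15933296 0.18530957] [ 0.92040875  0.51607532 -0.09109903]
red [165. 116.] [0.0623 0.1601 0.028 ]
0.07 (np.int64(366), np.int64(103)) [163 170 168]; 0.073 (np.int64(366), np.int64(99)) [166 171 167]; 0.076 (np.int64(366), np.int64(94)) [167 171 168]; 0.079 (np.int64(366), np.int64(90)) [162 168 167]; 0.082 (np.int64(366), np.int64(86)) [168 171 170]; 0.085 (np.int64(367), np.int64(81)) [ 7 12  9]; 0.088 (np.int64(367), np.int64(77)) [24 23 22]; 0.091 (np.int64(367), np.int64(73)) [54 32 17]; 0.094 (np.int64(367), np.int64(68)) [168  90  37]; 0.097 (np.int64(367), np.int64(64)) [170  95  36]; 0.1 (np.int64(367), np.int64(59)) [100  81  64]; 0.103 (np.int64(367), np.int64(55)) [122 127 119]; 0.106 (np.int64(368), np.int64(50)) [242 244 236]; 0.109 (np.int64(368), np.int64(45)) [242 245 237]; 0.112 (np.int64(368), np.int64(41)) [241 244 236]; 0.115 (np.int64(368), np.int64(36)) [239 242 235]; 0.118 (np.int64(368), np.int64(31)) [239 242 233]; 0.121 (np.int64(368), np.int64(27)) [24 28 24]; 0.124 (np.int64(368), np.int64(22)) [29 28 29]; 
0.07 (np.int64(260), np.int64(
[... 218 characters left out ...]
 168]; 0.085 (np.int64(259), np.int64(81)) [52 29 12]; 0.088 (np.int64(259), np.int64(77)) [45 27 13]; 0.091 (np.int64(258), np.int64(73)) [56 34 16]; 0.094 (np.int64(258), np.int64(68)) [166  86  35]; 0.097 (np.int64(258), np.int64(64)) [169  91  37]; 0.1 (np.int64(258), np.int64(59)) [88 82 75]; 0.103 (np.int64(258), np.int64(55)) [151 161 152]; 0.106 (np.int64(257), np.int64(50)) [241 243 236]; 0.109 (np.int64(257), np.int64(45)) [241 244 235]; 0.112 (np.int64(257), np.int64(41)) [240 243 236]; 0.115 (np.int64(257), np.int64(36)) [239 242 234]; 0.118 (np.int64(257), np.int64(32)) [239 242 234]; 0.121 (np.int64(257), np.int64(27)) [27 26 22]; 0.124 (np.int64(256), np.int64(22)) [26 24 24];
```

Run:
```python
from job import *
c=snap('wrist'); I=c['pixels'].astype(int)
for u in(240,259,300,367,400):
    col=I[:,u]; b=[v for v in range(40,110) if col[v,0]>130 and col[v,0]-col[v,2]>90]
    print(u,b[0],b[-1],[(TR().T@(ray(c,(u,v),.055)-O)).round(4)[0] for v in(b[0]-.5,b[-1]+.5)])
    w=[v for v in range(20,70) if col[v].min()>225]; print('  unit front top',w[-1],(TR().T@(ray(c,(u,w[-1]+.5),.068)-O)).round(4)[0])
c=pickle.load(open('w4.pkl','rb')); I=c['pixels'].astype(int)
for u in(260,320,380):
    col=I[:,u]; b=[v for v in range(240,300) if col[v,0]>130 and col[v,0]-col[v,2]>90]; print('start',b[:1],b[-1:],[(TR().T@(ray(c,(u,v),.055)-O)).round(4)[0] for v in(b[0]-.5,b[-1]+.5)])
```

```text
240 60 69 [np.float64(0.0988), np.float64(0.0922)]
  unit front top 52 0.1002
259 59 69 [np.float64(0.0995), np.float64(0.0922)]
  unit front top 52 0.1002
300 59 69 [np.float64(0.0995), np.float64(0.0922)]
  unit front top 52 0.1002
367 59 69 [np.float64(0.0994), np.float64(0.0921)]
  unit front top 51 0.1008
400 59 68 [np.float64(0.0994), np.float64(0.0928)]
  unit front top 51 0.1007
start [277] [281] [np.float64(-0.0755), np.float64(-0.082)]
start [276] [280] [np.float64(-0.0745), np.float64(-0.081)]
start [276] [280] [np.float64(-0.0748), np.float64(-0.0813)]
```

The panel has travelled 174.5 mm, from -0.075 to +0.0995, and sits against the unit front, so the tray is home. Handing in.

```bash
python3 -c "
from h import *
print(robot.finish_job())"
```

```text
the job is handed in; nothing more can be done
None
```

The job is handed in, with no verdict returned. All six boxes were seen flat in the bay and the case seated at its slot's end before the tray closed; I did not check the contents afterwards. After the lever press the tray travelled about 174.5 mm to home, and the last push peaked at about 54 N.

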